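# Unstack the vial racks and load the sample carrier

### The job

Take the stack of vial racks apart: set each rack flat inside the dock whose rim has the colour of its caps, and put the black carrier plate they stood on onto the two pins of the aluminium loading bed, green-striped end to green-striped end, pressed fully home and flat on the bed. Keep everything upright, set each thing down rather than dropping it, do not knock over the amber bottle or the beaker, and leave everything released and at rest.

Things in the scene. Friction and masses are not known exactly. Their poses are not given: they have to be found in the camera images.
- carrier: Loose flat black plate under the stack, on the table, 172 x 60 x 16 mm, 0.3 kg. Origin: underside, on the round hole's axis; z up, x along its length to the slot. Through holes on y = 0: round, 12 mm, at x = 0; slot 18 (x) x 12 mm at x = 144 mm. It spans x -14 to 158, y -30 to 30 mm; middle at x = 72 mm. Green stripe at the round-hole end.
- bed: Fixed aluminium plate 192 x 84 x 10 mm with two upright steel pins. Origin: underside, on the round pin's axis; z up, x along its length to the diamond pin. Pins on y = 0: round, 10 mm, at x = 0; four-sided, 10 mm across corners, at x = 144 mm; 14 mm above the top face (z = 10 mm), last 6 mm tapering to 4 mm. Green stripe at the round-pin end.
- amber_bottle: Bystander: loose amber glass bottle with a blue cap, 60 mm across, 130 mm tall, standing on the table. Origin: centre of its underside, z up.
- beaker: Bystander: loose clear glass beaker, 64 mm across, 85 mm tall, standing on the table. Origin: centre of its underside, z up.
- rack_blue: Loose vial rack: grey block 56 (x) x 50 (y) x 30 mm holding 3 x 3 vials with blue caps, 42 mm tall over the caps, one rigid piece, about 0.15 kg. Origin: centre of its underside, z up. Starts on the carrier (underside 16 mm above the table), at either end, 6 mm from the other lower rack, partly under the yellow rack. x roughly along the carrier's x at the start; grip across y.
- dock_blue: Fixed shallow dock with a blue rim, 88 (x) x 82 (y) mm outside, grey floor 76 x 70 mm inside. Origin: centre of its underside, on the table; the floor is 4 mm and the rim's top 10 mm above it. x along the 88 mm side. The blue-capped rack belongs on its floor.
- rack_red: Loose vial rack: grey block 56 (x) x 50 (y) x 30 mm holding 3 x 3 vials with red caps, 42 mm tall over the caps, one rigid piece, about 0.15 kg. Origin: centre of its underside, z up. Starts on the carrier (underside 16 mm above the table), at either end, 6 mm from the other lower rack, partly under the yellow rack. x roughly along the carrier's x at the start; grip across y.
- dock_red: Fixed shallow dock with a red rim, 88 (x) x 82 (y) mm outside, grey floor 76 x 70 mm inside. Origin: centre of its underside, on the table; the floor is 4 mm and the rim's top 10 mm above it. x along the 88 mm side. The red-capped rack belongs on its floor.
- rack_yellow: Loose vial rack: grey block 56 (x) x 50 (y) x 30 mm holding 3 x 3 vials with yellow caps, 42 mm tall over the caps, one rigid piece, about 0.15 kg. Origin: centre of its underside, z up. Starts on top, bridging the other two racks' caps, underside 58 mm above the table. x roughly along the carrier's x at the start; grip across y.
- dock_yellow: Fixed shallow dock with a yellow rim, 88 (x) x 82 (y) mm outside, grey floor 76 x 70 mm inside. Origin: centre of its underside, on the table; the floor is 4 mm and the rim's top 10 mm above it. x along the 88 mm side. The yellow-capped rack belongs on its floor.
Not all that is in view belongs to the job. There is more than one size of the carrier; the job needs the middle-sized.

How it is judged:
By the outcome, as a careful person would: the job done as asked, in the order asked, and still so for the second after the job is handed in, with the robot touching nothing.
It also fails if it takes over 102 s, if anything falls off the work surface, if the arm or the gripper's body presses on something with over 40 N, if the wrist force passes 120 N, or if a joint passes its speed limit or range.

### The arm

A 6-joint arm with a two-finger parallel gripper is mounted at the origin on the work surface. World frame = base frame: x ahead of the robot, y to its left, z up, the work surface at z = 0. Lengths are in m, angles in degrees, forces in N, time in s.
With the tool pointing down it reaches from about 0.325 to 0.9 m from the base axis. Payload 3.5 kg.
Tool frame: the origin (TCP) lies midway between the tips of the shut fingers; the grasp point (between the pads) lies 19 mm behind it; z points along the fingers, y is the line along which they close (so a half turn about z gives the same grasp; the last joint's range is limited). The gripper opens to 85 mm and grips with 20 to 120 N. Pads are 22 mm wide; open, the fingers measure 114 mm over their backs; the gripper's body (76 mm by 85 mm) begins 54 mm behind the grasp point. The pads swing forward as they close: fully open they stand 13 mm farther back than shut.
Start: joints at [-80.638, 15.837, -1.513, 72.651, 0, 84.076], TCP at [0.165, -0.603, 0.231] pointing down, gripper open.
Joint ranges: [-178.77, 178.77], [-48.84, 107.48], [-61.69, 71.31], [-111.58, 123.2], [-90, 87.43], [-180, 180]. Speed limits (degrees/s): [147.25, 147.25, 180, 180, 180, 180].

### API

Orientations are given as a 3x3 rotation matrix whose columns are the frame's x, y, z axes.
In Python, from cell import bot, eyes, masks_of, mark_of gives the robot as it stands.
- The arm moves only by the tool step_arm, never from a script. Its argument "moves" is a list of rows, each a list of 6 numbers: the shift along the tool's x, y, z normalised to -1 to 1, where 1 is 15 cm, then the turn, a rotation vector about the tool's x, y, z normalised to -1 to 1, where 1 is pi/4 rad. A call has 1 to 5 rows; each row is the pose to reach, as a shift and turn from the pose commanded when the call began, along the tool's axes at that moment; what a row does not reach only later rows make up. A row lasts 1/10 s, in which the tool goes at most 50 mm and 8.59 degrees, less where a joint would pass 70% of its speed; a pose out of reach is approached as far as the arm can. A call with a number of a shift or a turn outside -1 to 1 is refused whole. A call with a gripper value outside its range is refused whole. "fingers" is the opening, from 0 (shut) to 1 (fully open), set as the call begins (left out, the last holds). The fingers move at their own pace and stop on an object; "newtons" is the grip in N (left out, the last holds). Time passes only in rows, so rows that repeat a pose let the fingers close. It gives the time, the measured TCP pose, the force, the opening and the grip force at its end, in the units of the state.
- bot.read_state(): the state, without advancing time (a new reading comes with each control period).
- eyes.read_camera(name): name is "scene" or "top"; returns the picture (480x640x3 uint8, red, green, blue); there is no depth.
- eyes.camera_params(name): a dict with "K" (3x3 intrinsics, pixels), "R" (3x3) and "t" (3): a world point X has camera coordinates R X + t. Camera axes: x right, y down, z forward; pixel columns grow to the right and rows downward; lengths in m; the calibration is good to about 2 mm. A picture is of the moment at which its call begins. camera_params takes no time and is no camera call.
- bot.hand_in(): hands the job in; it is judged then, once.
Trained networks look in the newest picture that a camera, given by its name, has taken for a name from the list of things; names that differ only in an ending like _2 or _b are one class to them, and where a whole thing is asked for, a point or a joint stands for the part that bears it (a point fixed in the world has none). Each returns a list of dicts, best first, with "p" (0 to 1); they miss things now and then, are a little off and sometimes report something else, mostly with a low value. They report only what shows in the picture. A call takes as long as a camera call. They do not tell look-alikes from the thing itself.
- masks_of(camera, query): "pixels" (480x640 bool, what is visible of it) and "rect" ([left, top, right, bottom] in pixels, round what is visible of it).
- mark_of(camera, query): "xy" ([column, row] in pixels: a listed point, or the origin of a listed thing).
The state is a dict: "t": time; "qpos": joint angles; "qvel": joint speeds; "joint_torque": joint torques, N m; "position": TCP position; "ee_rot": TCP orientation; "contact_force": force on the tool from outside, world axes, zero at the start; "wrist_torque": the same for the moment, N m; "opening": opening from 0.0 (shut) to 1.0 (fully open); "grip_force": force on a finger pad.
Only numpy, scipy, OpenCV 4.12 (cv2) and the standard library are available. Lean on these libraries where they do the work, as an engineer would, in place of code of your own. Each camera call takes 0.05 s, during which the arm holds its last target. There are 200 camera calls.

## Working session

There is one attempt and no reset: what is moved stays moved. The work goes in short steps, Python scripts to look and compute and a tool call to move; the robot and the scene stay as the last step left them, time stands still between calls to the robot, and variables do not carry over. Pictures are saved under pics/ and viewed, at most 14 in all, crops included, and the job is handed in when it is done.

Besides the shell and the picture viewer there is one more tool, called after "Request:" as name([rows], argument=value, ...), one row to a line, values as JSON. step_arm: Moves the arm, as the interface text tells. Scaled input: -1 to 1 covers 15 cm each way for a shift and pi/4 rad each way for a turn. Its arguments: {"type":"object","properties":{"moves":{"type":"array","items":{"type":"array","items":{"type":"number","minimum":-1,"maximum":1}}},"fingers":{"type":"number"},"newtons":{"type":"number"}},"required":["moves"]}

```bash
ls; mkdir -p pics
python3 - <<'E'
from cell import bot, eyes, masks_of, mark_of
import cv2, numpy as np
for c in ("scene","top"):
    im=eyes.read_camera(c); cv2.imwrite(f"pics/a_{c}.png",im[:,:,::-1])
    p=eyes.camera_params(c); print(c,p["K"].tolist(),np.round(p["R"],4).tolist(),np.round(p["t"],4).tolist())
    for q in ("carrier","bed","amber_bottle","beaker","rack_blue","rack_red","rack_yellow","dock_blue","dock_red","dock_yellow"):
        m=mark_of(c,q); r=masks_of(c,q)
        print(q,[(np.round(x["xy"]).tolist(),round(x["p"],2)) for x in m[:4]],[(np.round(x["rect"]).tolist(),round(x["p"],2)) for x in r[:4]])
s=bot.read_state(); print(s)
E
```

```text
pics
scene [[439.57807566850533, 0.0, 314.5711492824912], [0.0, 439.57807566850533, 246.3928616820383], [0.0, 0.0, 1.0]] [[-0.562, 0.8269, -0.0199], [0.6492, 0.4261, -0.6301], [-0.5125, -0.3671, -0.7763]] [0.3003, -0.2075, 1.2412]
carrier [([311.0, 156.0], 0.81), ([286.0, 242.0], 0.64), ([193.0, 172.0], 0.56)] [([186.0, 165.0, 210.0, 195.0], 0.66), ([229.0, 228.0, 300.0, 288.0], 0.62)]
bed [([414.0, 316.0], 0.79)] [([344.0, 295.0, 436.0, 374.0], 0.6)]
amber_bottle [([378.0, 454.0], 0.61), ([272.0, 246.0], 0.58)] [([363.0, 424.0, 397.0, 476.0], 0.58)]
beaker [([152.0, 308.0], 0.79)] [([128.0, 275.0, 168.0, 322.0], 0.72)]
rack_blue [([272.0, 247.0], 0.83)] [([268.0, 232.0, 290.0, 258.0], 0.64)]
rack_red [([256.0, 262.0], 0.6), ([195.0, 224.0], 0.45), ([287.0, 240.0], 0.19)] [([238.0, 244.0, 270.0, 272.0], 0.73)]
rack_yellow [([264.0, 244.0], 0.56)] [([248.0, 222.0, 281.0, 255.0], 0.96)]
dock_blue [([194.0, 222.0], 0.76)] [([173.0, 206.0, 218.0, 241.0], 0.56), ([265.0, 317.0, 320.0, 367.0], 0.28)]
dock_red [([291.0, 343.0], 0.72)] [([266.0, 316.0, 318.0, 368.0], 0.78)]
dock_yellow [([51
[... 1451 characters left out ...]
.34459277e-04,  8.40754456e+01]), 'qvel': array([ 0.08449569,  0.02237796, -0.01154816, -0.05807793,  0.11194104,
       -0.08431471]), 'joint_torque': array([-6.46272074e-04, -4.45477474e+01,  2.95553470e+01,  1.03331371e-03,
       -3.41465932e-05, -6.86864624e-06]), 'position': array([ 0.16473977, -0.60287179,  0.23131917]), 'ee_rot': array([[ 9.64630485e-01,  2.63605817e-01,  1.45171073e-06],
       [ 2.63605816e-01, -9.64630485e-01,  2.70862492e-05],
       [ 8.54045725e-06, -2.57455423e-05, -1.00000000e+00]]), 'contact_force': array([-0.29004508, -0.53101357, -1.15651749]), 'wrist_torque': array([-0.02920942, -0.03816542, -0.03688538]), 'grip_force': 0.0, 'opening': 1.0003680099960701}
```

Run:
```python
import cv2
t=cv2.imread("pics/a_top.png")
cv2.imwrite("pics/b_top.png",cv2.resize(t[100:400,100:500],None,fx=2,fy=2,interpolation=cv2.INTER_CUBIC))
```

```text
(no output)
```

View pics/a_scene.png

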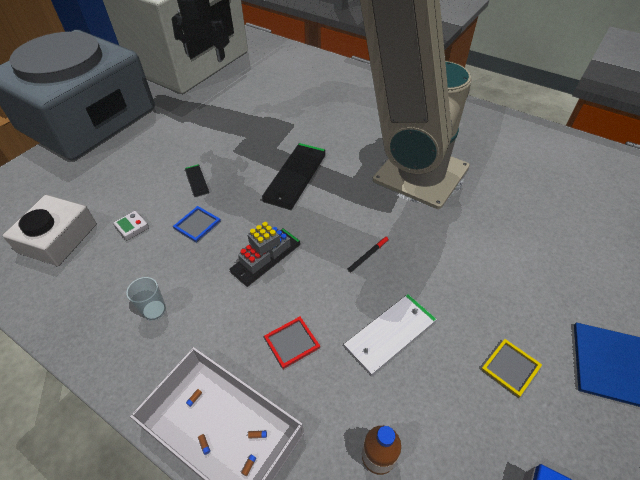

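View pics/b_top.png

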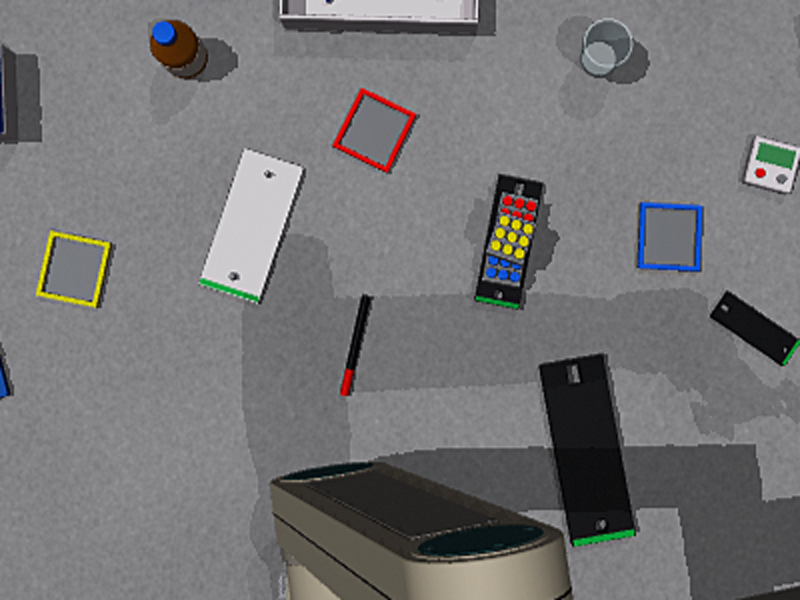

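The stack stands at top px (355,220) on the mid-size plate. The other black plates are the big one at (394,325) and the small one at (478,264). The one under the racks fits the description ("under the stack", green end toward the robot). The bed is at (226,213), and the docks are at red (287,163), blue (435,218) and yellow (138,235).

```bash
cat > h.py <<'E'
import cv2, numpy as np
from scipy.optimize import minimize
from cell import bot, eyes, masks_of, mark_of
P={c:eyes.camera_params(c) for c in("scene","top")}
def proj(c,X):
    p=P[c]; Y=np.atleast_2d(X)@np.array(p["R"]).T+np.array(p["t"]); u=Y@np.array(p["K"]).T
    return u[:,:2]/u[:,2:]
def back(c,uv,z):
    p=P[c]; R=np.array(p["R"]); t=np.array(p["t"])
    d=np.linalg.inv(p["K"])@np.array([uv[0],uv[1],1.]); d=R.T@d; o=-R.T@t
    return o+d*(z-o[2])/d[2]
def box(x0,x1,y0,y1,z0,z1): return np.array([[x,y,z] for x in(x0,x1) for y in(y0,y1) for z in(z0,z1)])
def place(B,q,z=0):
    c,s=np.cos(q[2]),np.sin(q[2]); return B@np.array([[c,s,0],[-s,c,0],[0,0,1]])+[q[0],q[1],z]
S=4
def sil(c,B,q,z):
    uv=proj(c,place(B,q,z)); im=np.zeros((480*S,640*S),np.uint8)
    cv2.fillConvexPoly(im,cv2.convexHull(np.round((uv+.5)*S*16-8).astype(np.int32)),255,cv2.LINE_8,4)
    return cv2.resize(im,(640,480),interpolation=cv2.INTER_AREA)/255.
def fit(masks,B,q0,z=0):
    def cost(p):
        q=[p[0]/100,p[1]/100,p[2]/10]
        return sum(np.abs(sil(c,B,q,z)-m).sum() for c,m in masks.items())
    p0=np.array([q0[0]*100,q0[1]*100,q0[2]*10])
    r=minimize(cost,p0,method="Nelder-Mead",options=dict(initial_simplex=p0+np.vstack([np.zeros(3),np.eye(3)]),xatol=.005,fatol=.05,maxiter=150))
    return r.x/[100,100,10],r.fun
def near(m,uv,r):
    o=np.zeros(m.shape,np.uint8); cv2.circle(o,(int(uv[0]),int(uv[1])),int(r),1,-1); return m.astype(np.uint8)*o
def fill(m):
    m=cv2.morphologyEx(m,cv2.MORPH_CLOSE,np.ones((3,3),np.uint8))
    cs,_=cv2.findContours(m,cv2.RETR_EXTERNAL,cv2.CHAIN_APPROX_NONE)
    o=np.zeros_like(m); 
    if cs: cv2.drawContours(o,[max(cs,key=cv2.contourArea)],-1,1,-1)
    return o
def hue(im,name):
    h=cv2.cvtColor(im,cv2.COLOR_RGB2HSV).astype(int); H,s,v=h[...,0],h[...,1],h[...,2]
    k={"red":(H<8)|(H>172),"yellow":(H>22)&(H<35),"blue":(H>104)&(H<125),"green":(H>50)&(H<80)}[name]
    return (k&(s>130)&(v>60)).astype(np.uint8)
def caps(c,im,name,z,uv,r=30):
    m=near(hue(im,name),uv,r); ys,xs=np.nonzero(m); return back(c,(xs.mean(),ys.mean()),z),m.sum()
def psi(R): return np.degrees(np.arctan2(R[1,0],R[0,0]))
def go(x,y,z,ps,start=None):
    """shift/turn in move units from start=(x,y,z,psi) to target; tool down"""
    if start is None:
        s=bot.read_state(); p=s["position"]; a=psi(np.array(s["ee_rot"]))
    else: p=np.array(start[:3]); a=start[3]
    d=np.array([x,y,z])-p; c,s_=np.cos(np.radians(a)),np.sin(np.radians(a))
    t=np.array([c*d[0]+s_*d[1],s_*d[0]-c*d[1],-d[2]])
    w=(ps-a+180)%360-180
    print("shift",np.round(t/.15,3),"turn z",round(-w/45,3),"rows",int(max(np.ceil(np.linalg.norm(d)/.05),np.ceil(abs(w)/8.59))))
E
python3 - <<'E'
from h import *
I={c:eyes.read_camera(c) for c in P}
D=box(-.044,.044,-.041,.041,0,.010)
for n,ps in dict(blue=((435,218),(195,223)),red=((287,163),(292,343)),yellow=((138,235),(512,368))).items():
    M={}
    for c,uv in zip(("top","scene"),ps): M[c]=fill(near(hue(I[c],n),uv,40))
    q0=back("top",ps[0],0.01)
    best=[]
    for a in(-1.1,-.5,0,.5,1.1):
        best.append(fit(M,D,[q0[0],q0[1],a])) 
    b=min(best,key=lambda b:b[1]); out=[b]+[fit({c:M[c]},D,b[0]) for c in M]
    print(n,[(np.round(o[0]*[1000,1000,57.3],1).tolist(),round(o[1],1)) for o in out],{c:int(M[c].sum()) for c in M})
B=box(-.024,.168,-.042,.042,0,.010)
M={}
for c,uv,r in(("top",(226,213),48),("scene",(390,335),62)):
    g=I[c].min(2)>150; M[c]=fill(near(g|(hue(I[c],"green")>0),uv,r))
q0=back("top",(214,237),.01)
b=fit(M,B,[q0[0],q0[1],-.3]); out=[b]+[fit({c:M[c]},B,b[0]) for c in M]
print("bed",[(np.round(o[0]*[1000,1000,57.3],1).tolist(),round(o[1],1)) for o in out],{c:int(M[c].sum()) for c in M})
for c,uv in(("top",(355,220)),("scene",(263,236))):
    for n,z in(("yellow",.1),("red",.058),("blue",.058)):
        print(c,n,np.round(np.array(caps(c,I[c],n,z,uv)[0])*1000,1))
    y=near(hue(I[c],"yellow"),uv,30); yy,xx=np.nonzero(y)
    w=np.array([back(c,(a,b),.1)[:2] for a,b in zip(xx,yy)]); r=cv2.minAreaRect((w*1000).astype(np.float32)); print("yel rect",r)
    k=fill(near((I[c].max(2)<42)|(hue(I[c],"green")>0)|(hue(I[c],"red")>0)|(hue(I[c],"blue")>0)|(hue(I[c],"yellow")>0),uv,45)); cv2.imwrite(f"pics/k_{c}.png",k*255)
C=box(-.014,.158,-.03,.03,0,.016)
for c,u in(("top",(349,246)),("scene",(286,242))): print("carrier origin mark",c,np.round(back(c,u,0)*1000,1))
print(bot.read_state()["t"])
E
```

```text
blue [([493.1, -395.7, -2.1], np.float64(106.3)), ([494.2, -395.1, -2.3], np.float64(33.0)), ([491.5, -396.5, -2.1], np.float64(45.8))] {'top': 1039, 'scene': 904}
red [([625.9, 4.4, -24.3], np.float64(118.4)), ([627.9, 5.1, -24.7], np.float64(30.4)), ([625.4, 3.7, -24.2], np.float64(44.6))] {'top': 1019, 'scene': 1627}
yellow [([429.6, 399.6, -10.2], np.float64(148.1)), ([430.7, 401.2, -10.5], np.float64(48.5)), ([428.9, 399.5, -10.2], np.float64(72.2))] {'top': 1034, 'scene': 1860}
bed [([425.2, 186.0, -16.8], np.float64(385.2)), ([426.0, 187.2, -16.8], np.float64(101.5)), ([421.2, 184.6, -16.8], np.float64(229.1))] {'top': 2225, 'scene': 3272}
top yellow [ 479.9 -176.8  100. ]
top red [ 521.8 -188.1   58. ]
top blue [ 442.4 -169.3   58. ]
yel rect ((479.24530029296875, -176.7673797607422), (42.836570739746094, 45.388587951660156), 72.93753814697266)
scene yellow [ 481.1 -174.6  100. ]
scene red [ 520.7 -184.7   58. ]
scene blue [ 436.  -163.5   58. ]
yel rect ((481.0158996582031, -175.28431701660156), (47.94032669067383, 46.37935256958008), 72.76387786865234)
carrier origin mark top [ 413.3 -167.8    0. ]
carrier origin mark scene [ 413.2 -168.1   -0. ]
2.2
```

Run:
```python
from h import *
a=np.array([.16474,-.60287,.2313,15.28]); b=np.array([.4805,-.1755,.200,163.])
L=[a+(b-a)*k/4 for k in range(5)]
for u,v in zip(L,L[1:]): go(*v,start=u)
```

```text
shift [ 0.695 -0.548  0.052] turn z -0.821 rows 5
shift [ 0.885 -0.021  0.052] turn z -0.821 rows 5
shift [0.72  0.516 0.052] turn z -0.821 rows 5
shift [0.266 0.845 0.052] turn z -0.821 rows 5
```

Request:
step_arm([
  [0.14,-0.11,0.01,0,0,-0.164],
  [0.28,-0.22,0.02,0,0,-0.328],
  [0.42,-0.33,0.03,0,0,-0.492],
  [0.56,-0.44,0.04,0,0,-0.656],
  [0.695,-0.548,0.052,0,0,-0.821],
], fingers=1, newtons=40)

```text
t: 2.7
position: [0.2442, -0.4953, 0.2236]
ee_rot: [[0.608, 0.794, 0.0], [0.794, -0.608, -0.0], [-0.0, 0.0, -1.0]]
contact_force: [0.7, 0.1, 0.4]
opening: 0.997
grip_force: 0.0
```

Request:
step_arm([
  [0.177,-0.004,0.01,0,0,-0.164],
  [0.354,-0.008,0.02,0,0,-0.328],
  [0.531,-0.012,0.03,0,0,-0.492],
  [0.708,-0.016,0.04,0,0,-0.656],
  [0.885,-0.021,0.052,0,0,-0.821],
])

```text
t: 3.2
position: [0.3231, -0.3884, 0.2159]
ee_rot: [[0.009, 1.0, 0.0], [1.0, -0.009, -0.0], [-0.0, 0.0, -1.0]]
contact_force: [-0.5, -0.3, -0.8]
opening: 0.997
grip_force: 0.0
```

Request:
step_arm([
  [0.144,0.103,0.01,0,0,-0.164],
  [0.288,0.206,0.02,0,0,-0.328],
  [0.432,0.31,0.03,0,0,-0.492],
  [0.576,0.413,0.04,0,0,-0.656],
  [0.72,0.516,0.052,0,0,-0.821],
])

```text
t: 3.7
position: [0.402, -0.2815, 0.2081]
ee_rot: [[-0.594, 0.805, 0.0], [0.805, 0.594, -0.0], [-0.001, 0.0, -1.0]]
contact_force: [0.2, -0.1, 0.3]
opening: 1.003
grip_force: 0.0
```

Request:
step_arm([
  [0.053,0.169,0.01,0,0,-0.164],
  [0.106,0.338,0.02,0,0,-0.328],
  [0.16,0.507,0.03,0,0,-0.492],
  [0.213,0.676,0.04,0,0,-0.656],
  [0.266,0.845,0.052,0,0,-0.821],
  [0.266,0.845,0.052,0,0,-0.821],
])

```text
validation failed for argument at $.mo...
```

Request:
step_arm([
  [0.053,0.169,0.01,0,0,-0.164],
  [0.106,0.338,0.02,0,0,-0.328],
  [0.16,0.507,0.03,0,0,-0.492],
  [0.213,0.676,0.04,0,0,-0.656],
  [0.266,0.845,0.052,0,0,-0.821],
])

```text
t: 4.2
position: [0.481, -0.1745, 0.2003]
ee_rot: [[-0.958, 0.286, 0.001], [0.286, 0.958, -0.0], [-0.001, -0.0, -1.0]]
contact_force: [-0.2, -0.4, 0.5]
opening: 1.0
grip_force: 0.0
```

Run:
```python
from h import *
s=bot.read_state(); print(s["position"],psi(np.array(s["ee_rot"])))
im=eyes.read_camera("scene"); cv2.imwrite("pics/c1.png",cv2.resize(im[180:310,190:360],None,fx=4,fy=4)[:,:,::-1])
```

```text
[ 0.48095809 -0.17451765  0.20028923] 163.3749093703394
```

View pics/c1.png

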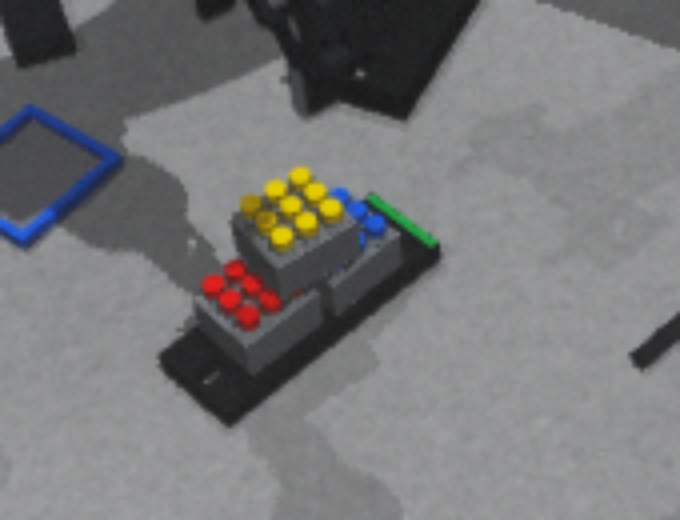

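The crop shows yellow on top, red at the slot end and blue at the green end, all on the mid-size plate. Descending onto yellow.

Request:
step_arm([
  [0.0,0.005,0.25,0,0,0],
  [0.0,0.005,0.5,0,0,0],
  [0.0,0.005,0.75,0,0,0],
  [0.0,0.005,0.9,0,0,0],
  [0.0,0.005,0.9,0,0,0],
])

```text
t: 4.75
position: [0.4771, -0.1731, 0.0617]
ee_rot: [[-0.956, 0.292, -0.007], [0.292, 0.957, 0.004], [0.008, 0.001, -1.0]]
contact_force: [-0.6, 0.1, -0.6]
opening: 1.001
grip_force: 0.0
```

Request:
step_arm([
  [0,0,0,0,0,0],
  [0,0,0,0,0,0],
  [0,0,0,0,0,0],
  [0,0,0,0,0,0],
  [0,0,0,0,0,0],
], fingers=0, newtons=30)

```text
t: 5.25
position: [0.4824, -0.1761, 0.0674]
ee_rot: [[-0.957, 0.292, 0.004], [0.292, 0.957, -0.003], [-0.005, -0.002, -1.0]]
contact_force: [-0.8, -1.9, 6.7]
opening: 0.578
grip_force: 32.7
```

Request:
step_arm([
  [0,0,0,0,0,0],
  [0,0,-0.05,0,0,0],
  [0,0,-0.1,0,0,0],
  [0,0,-0.2,0,0,0],
  [0,0,-0.3,0,0,0],
])

```text
t: 5.75
position: [0.4798, -0.1742, 0.1104]
ee_rot: [[-0.957, 0.291, -0.001], [0.291, 0.957, 0.001], [0.001, 0.001, -1.0]]
contact_force: [-0.0, 0.3, -1.3]
opening: 0.579
grip_force: 31.6
```

Run:
```python
from h import *
im=eyes.read_camera("scene"); cv2.imwrite("pics/c2.png",cv2.resize(im[150:310,190:390],None,fx=3.5,fy=3.5)[:,:,::-1])
s=bot.read_state(); print(s["position"],psi(np.array(s["ee_rot"])),s["qpos"])
```

```text
[ 0.48176341 -0.17511757  0.11321537] 163.076381330399 [-2.72159761e+01  9.82518931e+00 -2.43333685e+01  5.56515898e+01
  2.01519083e-02 -1.02923006e+01]
```

View pics/c2.png

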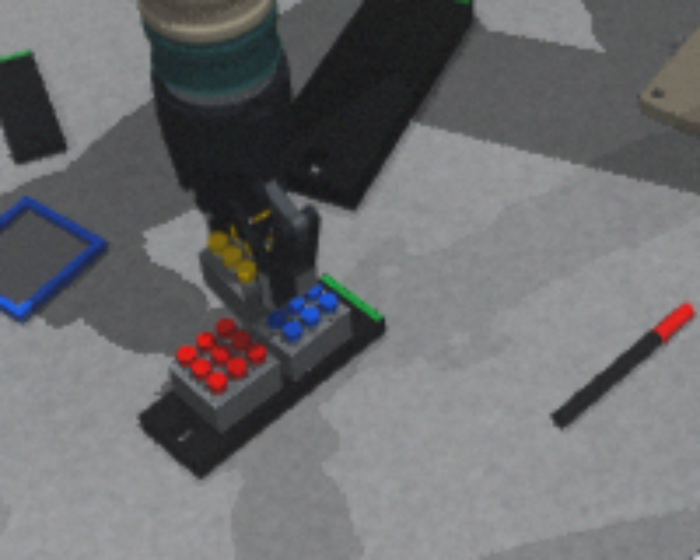

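Yellow is lifted and clear. Next is its dock.

Run:
```python
from h import *
s=bot.read_state(); p=s["position"]; print(p)
L=[np.array([*p,psi(np.array(s["ee_rot"]))])]
for k in range(1,6): L.append(np.array([.4808+(.430-.4808)*k/5,-.1748+(.4003+.1748)*k/5,.16,163+6.7*k/5]))
for u,v in zip(L,L[1:]): go(*v,start=u)
```

```text
[ 0.48176341 -0.17511757  0.11321537]
shift [ 0.295  0.714 -0.312] turn z -0.028 rows 3
shift [ 0.272  0.72  -0.   ] turn z -0.03 rows 3
shift [ 0.255  0.726 -0.   ] turn z -0.03 rows 3
shift [ 0.238  0.732 -0.   ] turn z -0.03 rows 3
shift [ 0.221  0.737 -0.   ] turn z -0.03 rows 3
```

Request:
step_arm([
  [0.0,0.0,-0.15,0,0,0],
  [0.07,0.18,-0.31,0,0,0],
  [0.15,0.36,-0.31,0,0,-0.01],
  [0.22,0.54,-0.31,0,0,-0.02],
  [0.295,0.714,-0.312,0,0,-0.028],
])

```text
t: 6.3
position: [0.469, -0.0582, 0.157]
ee_rot: [[-0.963, 0.27, 0.0], [0.27, 0.963, 0.0], [-0.0, 0.0, -1.0]]
contact_force: [-0.5, 0.1, -1.5]
opening: 0.574
grip_force: 32.2
```

Request:
step_arm([
  [0.07,0.18,0,0,0,0],
  [0.135,0.36,0,0,0,-0.01],
  [0.2,0.54,0,0,0,-0.02],
  [0.272,0.72,0,0,0,-0.03],
])

```text
t: 6.7
position: [0.4587, 0.0569, 0.1567]
ee_rot: [[-0.969, 0.247, -0.0], [0.247, 0.969, 0.0], [0.0, 0.0, -1.0]]
contact_force: [-0.6, -0.7, -1.7]
opening: 0.58
grip_force: 32.2
```

Request:
step_arm([
  [0.065,0.18,0,0,0,0],
  [0.13,0.36,0,0,0,-0.01],
  [0.19,0.54,0,0,0,-0.02],
  [0.255,0.726,0,0,0,-0.03],
])

```text
t: 7.1
position: [0.4485, 0.1718, 0.1567]
ee_rot: [[-0.975, 0.224, -0.0], [0.224, 0.975, 0.0], [0.0, 0.0, -1.0]]
contact_force: [0.3, 0.4, -2.3]
opening: 0.58
grip_force: 32.2
```

Request:
step_arm([
  [0.06,0.18,0,0,0,0],
  [0.12,0.36,0,0,0,-0.01],
  [0.18,0.54,0,0,0,-0.02],
  [0.238,0.732,0,0,0,-0.03],
])

```text
t: 7.5
position: [0.4382, 0.2866, 0.1566]
ee_rot: [[-0.98, 0.201, -0.001], [0.201, 0.98, -0.0], [0.001, -0.0, -1.0]]
contact_force: [0.7, 0.5, -1.4]
opening: 0.578
grip_force: 32.2
```

Request:
step_arm([
  [0.055,0.22,0,0,0,0],
  [0.11,0.44,0,0,0,-0.01],
  [0.18,0.63,0,0,0,-0.02],
  [0.221,0.737,0,0,0,-0.03],
  [0.221,0.737,0,0,0,-0.03],
])

```text
t: 8.0
position: [0.4282, 0.4022, 0.1566]
ee_rot: [[-0.984, 0.176, -0.0], [0.176, 0.984, 0.0], [0.0, 0.0, -1.0]]
contact_force: [-0.5, 0.9, -2.2]
opening: 0.576
grip_force: 32.2
```

Run:
```python
from h import *
I={c:eyes.read_camera(c) for c in P}
s=bot.read_state(); print(s["position"],psi(np.array(s["ee_rot"])),s["contact_force"])
go(.430,.4003,.06,169.7)
C=box(-.014,.158,-.03,.03,0,.016)
for c,uv in(("top",(355,220)),("scene",(263,246))):
    h=I[c]; ok=(h.max(2)<42)
    for n in("green","red","blue"): ok|=hue(h,n)>0
    k=fill(near(ok,uv,45)); k=cv2.morphologyEx(k,cv2.MORPH_CLOSE,np.ones((9,9),np.uint8))
    cv2.imwrite(f"pics/k_{c}.png",k*255); print(c,k.sum())
    for n in("red","blue"): 
        m=near(hue(h,n),uv,40); ys,xs=np.nonzero(m); w=np.array([back(c,(a,b),.058)[:2] for a,b in zip(xs,ys)])*1000
        print(n,w.mean(0).round(1),cv2.minAreaRect(w.astype(np.float32)))
    g=near(hue(h,"green"),uv,45); ys,xs=np.nonzero(g); print("stripe",np.round(back(c,(xs.mean(),ys.mean()),.016)*1000,1))
    r=cv2.resize(h[int(uv[1])-50:int(uv[1])+50,int(uv[0])-50:int(uv[0])+50],None,fx=4,fy=4,interpolation=cv2.INTER_CUBIC)
    cv2.imwrite(f"pics/d_{c}.png",r[:,:,::-1])
a=np.hstack([cv2.imread("pics/d_top.png"),cv2.imread("pics/d_scene.png")]); cv2.imwrite("pics/d.png",a)
```

```text
[0.42833639 0.39987234 0.15647208] 169.74405570995157 [-0.25729937 -0.64357145 -1.42347337]
shift [-0.01   0.005  0.643] turn z 0.001 rows 2
top 1459
red [ 511.6 -185. ] ((511.3470764160156, -185.1620330810547), (42.64434051513672, 45.37529373168945), 80.12700653076172)
blue [ 450.9 -171.6] ((451.2738037109375, -171.41119384765625), (42.49985122680664, 45.09334182739258), 81.99117279052734)
stripe [ 400.1 -165.1   16. ]
scene 1139
red [ 512.5 -183.3] ((512.1168823242188, -183.47337341308594), (46.98744201660156, 46.80632019042969), 77.7585678100586)
blue [ 452. -170.] ((452.13983154296875, -170.20794677734375), (46.791439056396484, 48.12887191772461), 80.23834991455078)
stripe [ 399.2 -164.2   16. ]
```

View pics/d.png

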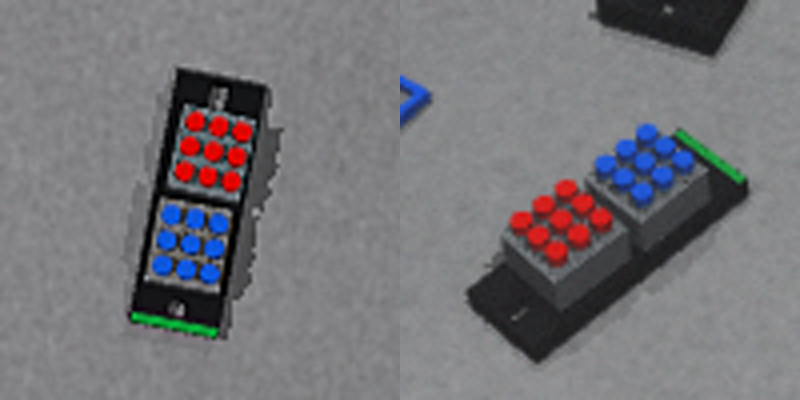

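Lower racks measured: red ≈(512,-184) and blue ≈(451.5,-171), yaw about -10°. Setting yellow down.

Request:
step_arm([
  [-0.01,0.005,0.25,0,0,0],
  [-0.01,0.005,0.5,0,0,0],
  [-0.01,0.005,0.75,0,0,0],
  [-0.01,0.005,0.88,0,0,0],
  [-0.01,0.005,0.92,0,0,0],
])

```text
t: 8.6
position: [0.4283, 0.3977, 0.016]
ee_rot: [[-0.984, 0.18, -0.005], [0.18, 0.984, -0.004], [0.004, -0.005, -1.0]]
contact_force: [-0.2, -0.4, -2.0]
opening: 0.577
grip_force: 32.2
```

Request:
step_arm([
  [0,0,0.01,0,0,0],
  [0,0,0.02,0,0,0],
  [0,0,0.03,0,0,0],
  [0,0,0.035,0,0,0],
  [0,0,0.035,0,0,0],
])

```text
t: 9.1
position: [0.4309, 0.4014, 0.0144]
ee_rot: [[-0.984, 0.178, 0.001], [0.178, 0.984, 0.001], [-0.001, 0.001, -1.0]]
contact_force: [-0.3, -0.6, -2.3]
opening: 0.578
grip_force: 32.2
```

Request:
step_arm([
  [0,0,0.007,0,0,0],
  [0,0,0.014,0,0,0],
  [0,0,0.014,0,0,0],
])

```text
t: 9.4
position: [0.4308, 0.4015, 0.0134]
ee_rot: [[-0.984, 0.178, 0.001], [0.178, 0.984, 0.0], [-0.001, 0.001, -1.0]]
contact_force: [-3.0, -2.1, 8.5]
opening: 0.58
grip_force: 33.5
```

Request:
step_arm([
  [0,0,0.007,0,0,0],
  [0,0,0.014,0,0,0],
  [0,0,0.014,0,0,0],
])

```text
t: 9.7
position: [0.4308, 0.4015, 0.0133]
ee_rot: [[-0.984, 0.178, 0.001], [0.178, 0.984, 0.0], [-0.001, 0.0, -1.0]]
contact_force: [-6.5, -3.9, 20.5]
opening: 0.576
grip_force: 35.0
```

Request:
step_arm([
  [0,0,-0.01,0,0,0],
  [0,0,-0.012,0,0,0],
])

```text
t: 9.9
position: [0.4308, 0.4015, 0.0134]
ee_rot: [[-0.984, 0.178, 0.001], [0.178, 0.984, 0.001], [-0.001, 0.001, -1.0]]
contact_force: [-2.6, -1.8, 7.8]
opening: 0.577
grip_force: 33.4
```

Request:
step_arm([
  [0,0,0,0,0,0],
  [0,0,0,0,0,0],
  [0,0,0,0,0,0],
  [0,0,-0.1,0,0,0],
  [0,0,-0.35,0,0,0],
], fingers=1)

```text
t: 10.4
position: [0.4275, 0.3989, 0.0613]
ee_rot: [[-0.984, 0.178, -0.007], [0.178, 0.984, -0.005], [0.006, -0.006, -1.0]]
contact_force: [-0.3, 0.7, -0.2]
opening: 1.002
grip_force: 0.0
```

Request:
step_arm([
  [0,0,-0.3,0,0,0],
  [0,0,-0.4,0,0,0],
  [0,0,-0.4,0,0,0],
])

```text
t: 10.7
position: [0.4331, 0.4031, 0.1285]
ee_rot: [[-0.984, 0.178, 0.007], [0.178, 0.984, 0.005], [-0.006, 0.006, -1.0]]
contact_force: [0.0, -0.0, 0.4]
opening: 1.001
grip_force: 0.0
```

Run:
```python
from h import *
I={c:eyes.read_camera(c) for c in P}
s=bot.read_state(); p=s["position"]; print(p,psi(np.array(s["ee_rot"])),s["contact_force"])
for c,uv in(("top",(138,235)),("scene",(512,368))):
    print(c,np.round(caps(c,I[c],"yellow",.046,uv,12)[0]*1000,1))
    r=cv2.resize(I[c][int(uv[1])-50:int(uv[1])+50,int(uv[0])-50:int(uv[0])+50],None,fx=4,fy=4); cv2.imwrite(f"pics/e_{c}.png",r[:,:,::-1])
cv2.imwrite("pics/e.png",np.hstack([cv2.imread("pics/e_top.png"),cv2.imread("pics/e_scene.png")]))
L=[np.array([*p,psi(np.array(s["ee_rot"]))])]
for k in range(1,6): L.append(np.array([p[0]+(.512-p[0])*k/5,p[1]+(-.184-p[1])*k/5,.14,169.5]))
for u,v in zip(L,L[1:]): go(*v,start=u)
```

```text
[0.43044306 0.4010941  0.12421682] 169.7267290556404 [ 0.858257   -0.04060889 -0.03620623]
top [421.3 390.5  46. ]
scene [444.4 398.6  46. ]
shift [-0.246 -0.748 -0.105] turn z 0.005 rows 3
shift [-0.249 -0.747 -0.   ] turn z -0.0 rows 3
shift [-0.249 -0.747 -0.   ] turn z -0.0 rows 3
shift [-0.249 -0.747 -0.   ] turn z -0.0 rows 3
shift [-0.249 -0.747 -0.   ] turn z -0.0 rows 3
```

View pics/e.png

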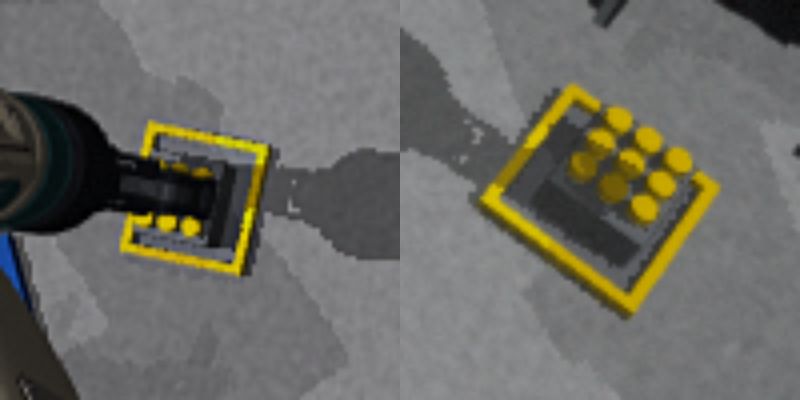

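Request:
step_arm([
  [-0.06,-0.187,-0.1,0,0,0],
  [-0.12,-0.374,-0.1,0,0,0],
  [-0.185,-0.56,-0.1,0,0,0],
  [-0.246,-0.748,-0.105,0,0,0.005],
])

```text
t: 11.2
position: [0.4451, 0.2823, 0.1374]
ee_rot: [[-0.983, 0.182, -0.004], [0.182, 0.983, -0.002], [0.003, -0.003, -1.0]]
contact_force: [0.5, 0.2, -0.8]
opening: 0.999
grip_force: 0.0
```

Request:
step_arm([
  [-0.062,-0.187,0,0,0,0],
  [-0.125,-0.374,0,0,0,0],
  [-0.187,-0.56,0,0,0,0],
  [-0.249,-0.747,0,0,0,0],
])

```text
t: 11.6
position: [0.4613, 0.1655, 0.1375]
ee_rot: [[-0.983, 0.182, -0.004], [0.182, 0.983, -0.001], [0.004, -0.002, -1.0]]
contact_force: [0.2, -0.5, -0.1]
opening: 0.996
grip_force: 0.0
```

Request:
step_arm([
  [-0.062,-0.187,0,0,0,0],
  [-0.125,-0.374,0,0,0,0],
  [-0.187,-0.56,0,0,0,0],
  [-0.249,-0.747,0,0,0,0],
])

```text
t: 12.0
position: [0.4775, 0.049, 0.1375]
ee_rot: [[-0.983, 0.182, -0.004], [0.182, 0.983, 0.0], [0.004, -0.001, -1.0]]
contact_force: [0.3, -0.6, 0.5]
opening: 1.003
grip_force: 0.0
```

Request:
step_arm([
  [-0.062,-0.187,0,0,0,0],
  [-0.125,-0.374,0,0,0,0],
  [-0.187,-0.56,0,0,0,0],
  [-0.249,-0.747,0,0,0,0],
])

```text
t: 12.4
position: [0.4939, -0.0676, 0.1374]
ee_rot: [[-0.983, 0.182, -0.004], [0.182, 0.983, 0.001], [0.004, 0.0, -1.0]]
contact_force: [1.3, 0.2, -0.0]
opening: 1.003
grip_force: 0.0
```

Request:
step_arm([
  [-0.062,-0.187,0,0,0,0],
  [-0.125,-0.374,0,0,0,0],
  [-0.187,-0.56,0,0,0,0],
  [-0.249,-0.747,0,0,0,0],
  [-0.249,-0.747,0,0,0,0],
])

```text
t: 12.9
position: [0.5115, -0.1865, 0.1377]
ee_rot: [[-0.983, 0.186, -0.002], [0.186, 0.983, -0.0], [0.002, -0.0, -1.0]]
contact_force: [0.4, -0.1, -0.5]
opening: 1.002
grip_force: 0.0
```

Request:
step_arm([
  [0,0,0,0,0,0],
  [0,0,0,0,0,0],
  [0,0,0,0,0,0],
])

```text
t: 13.2
position: [0.5112, -0.1825, 0.1388]
ee_rot: [[-0.983, 0.181, -0.002], [0.181, 0.983, 0.001], [0.002, 0.001, -1.0]]
contact_force: [0.2, -0.2, 0.3]
opening: 0.999
grip_force: 0.0
```

Run:
```python
from h import *
I={c:eyes.read_camera(c) for c in P}
go(.512,-.184,.024,169.5); s=bot.read_state(); print(s["position"])
Y=box(-.028,.028,-.025,.025,0,.030)
# yellow rack in dock: yellow caps inside
for c,q in(("top",(138,235)),("scene",(512,368))):
    m=near(hue(I[c],"yellow"),q,40)
    d=sil(c,box(-.036,.036,-.033,.033,.004,.046),[.4297,.4003,np.radians(-10.3)],0)
    n,l,st,ce=cv2.connectedComponentsWithStats(m,connectivity=4)
    for i in range(1,n):
        if 4<st[i,4]<60: print(c,st[i,4],np.round(back(c,ce[i],.046)*1000,1)[:2])
r=I["top"][195:275,98:178]; cv2.imwrite("pics/f.png",cv2.resize(r,None,fx=5,fy=5)[:,:,::-1])
```

```text
shift [-0.004 -0.007  0.769] turn z 0.002 rows 3
[ 0.51163168 -0.18281297  0.13931526]
top 21 [444.4 399.1]
top 22 [441.9 384. ]
top 19 [428.5 402.5]
top 20 [425.8 387.7]
top 22 [412.3 405.6]
top 21 [409.8 389.8]
```

View pics/f.png

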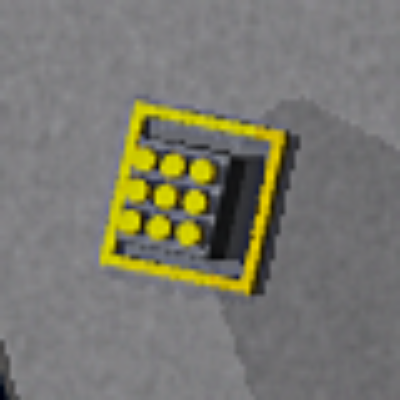

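Yellow sits inside its dock: the centre cap reads (428.5,402.5) against a dock centre of (430,400.5). Next, red.

Request:
step_arm([
  [-0.004,-0.007,0.2,0,0,0],
  [-0.004,-0.007,0.45,0,0,0],
  [-0.004,-0.007,0.65,0,0,0],
  [-0.004,-0.007,0.76,0,0,0],
  [-0.004,-0.007,0.765,0,0,0],
])

```text
t: 13.8
position: [0.5098, -0.1832, 0.0222]
ee_rot: [[-0.983, 0.181, -0.005], [0.181, 0.983, 0.003], [0.006, 0.002, -1.0]]
contact_force: [-0.2, 0.9, 0.8]
opening: 1.003
grip_force: 0.0
```

Request:
step_arm([
  [0,0,0,0,0,0],
  [0,0,0,0,0,0],
  [0,0,0,0,0,0],
  [0,0,0,0,0,0],
  [0,0,0,0,0,0],
], fingers=0, newtons=30)

```text
t: 14.3
position: [0.514, -0.1857, 0.0266]
ee_rot: [[-0.983, 0.182, 0.003], [0.182, 0.983, -0.001], [-0.004, -0.001, -1.0]]
contact_force: [-0.5, 1.2, 6.1]
opening: 0.578
grip_force: 33.3
```

Request:
step_arm([
  [0,0,-0.02,0,0,0],
  [0,0,-0.06,0,0,0],
  [0,0,-0.2,0,0,0],
  [0,0,-0.45,0,0,0],
  [0,0,-0.7,0,0,0],
])

```text
t: 14.8
position: [0.511, -0.1844, 0.1301]
ee_rot: [[-0.983, 0.182, -0.003], [0.182, 0.983, 0.001], [0.003, 0.001, -1.0]]
contact_force: [0.9, -0.5, -0.9]
opening: 0.578
grip_force: 32.4
```

Run:
```python
from h import *
s=bot.read_state(); p=s["position"]; a=psi(np.array(s["ee_rot"])); print(p,a,s["opening"],s["qpos"])
b=np.array([.6263,.0043,.15,180-24.4])
L=[np.array([*p,a])]
for k in range(1,3): L.append(L[0]+(b-L[0])*k/2)
for u,v in zip(L,L[1:]): go(*v,start=u)
```

```text
[ 0.51101107 -0.18439012  0.13006249] 169.49440606676015 0.577767084729124 [-2.66591183e+01  1.20422208e+01 -1.92693899e+01  5.88594069e+01
 -1.32712947e-03 -1.61534558e+01]
shift [-0.263  0.688 -0.066] turn z 0.154 rows 3
shift [-0.178  0.715 -0.066] turn z 0.154 rows 3
```

Request:
step_arm([
  [-0.066,0.172,-0.02,0,0,0.038],
  [-0.13,0.344,-0.03,0,0,0.077],
  [-0.2,0.516,-0.05,0,0,0.115],
  [-0.263,0.688,-0.066,0,0,0.154],
])

```text
t: 15.2
position: [0.5701, -0.0898, 0.14]
ee_rot: [[-0.954, 0.301, -0.0], [0.301, 0.954, 0.0], [0.0, -0.0, -1.0]]
contact_force: [0.5, 0.9, -2.0]
opening: 0.577
grip_force: 32.4
```

Request:
step_arm([
  [-0.045,0.18,-0.02,0,0,0.038],
  [-0.09,0.36,-0.03,0,0,0.077],
  [-0.134,0.54,-0.05,0,0,0.115],
  [-0.178,0.715,-0.066,0,0,0.154],
  [-0.178,0.715,-0.066,0,0,0.154],
])

```text
t: 15.7
position: [0.6291, 0.0062, 0.15]
ee_rot: [[-0.912, 0.41, 0.002], [0.41, 0.912, 0.001], [-0.001, 0.002, -1.0]]
contact_force: [-0.6, -0.8, -0.5]
opening: 0.577
grip_force: 32.4
```

Request:
step_arm([
  [0,0,0,0,0,0],
  [0,0,0,0,0,0],
  [0,0,0,0,0,0],
])

```text
t: 16.0
position: [0.6267, 0.0028, 0.1493]
ee_rot: [[-0.911, 0.413, -0.001], [0.413, 0.911, -0.0], [0.001, -0.001, -1.0]]
contact_force: [-0.4, 0.1, -1.3]
opening: 0.575
grip_force: 32.4
```

Run:
```python
from h import *
s=bot.read_state(); print(s["position"]); go(.6268,.0045,.018,180-24.4)
im=eyes.read_camera("scene"); cv2.imwrite("pics/g.png",cv2.resize(im[210:390,190:410],None,fx=3.4,fy=3.3)[:,:,::-1])
```

```text
[0.62673101 0.00280858 0.14930303]
shift [0.004 0.01  0.875] turn z -0.0 rows 3
```

View pics/g.png

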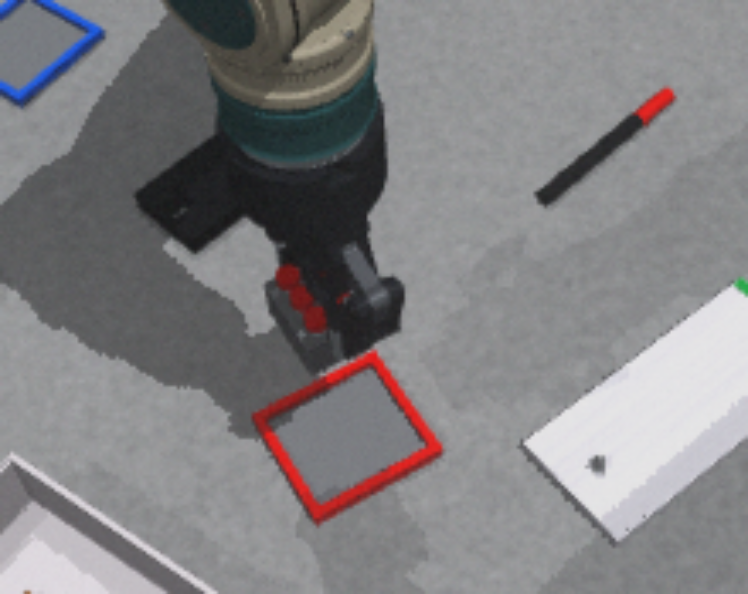

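Red is held over its dock. Lowering.

Request:
step_arm([
  [0.004,0.01,0.25,0,0,0],
  [0.004,0.01,0.5,0,0,0],
  [0.004,0.01,0.75,0,0,0],
  [0.004,0.01,0.85,0,0,0],
  [0.004,0.01,0.875,0,0,0],
])

```text
t: 16.55
position: [0.6253, 0.0049, 0.0161]
ee_rot: [[-0.911, 0.413, -0.005], [0.413, 0.911, 0.0], [0.005, -0.002, -1.0]]
contact_force: [-0.4, -0.3, -0.4]
opening: 0.579
grip_force: 32.4
```

Request:
step_arm([
  [0,0,0.007,0,0,0],
  [0,0,0.014,0,0,0],
  [0,0,0.02,0,0,0],
  [0,0,0.02,0,0,0],
  [0,0,0.02,0,0,0],
])

```text
t: 17.05
position: [0.6283, 0.0052, 0.0162]
ee_rot: [[-0.911, 0.412, 0.002], [0.412, 0.911, -0.0], [-0.001, 0.001, -1.0]]
contact_force: [0.3, -0.7, -0.8]
opening: 0.579
grip_force: 32.4
```

Request:
step_arm([
  [0,0,0.007,0,0,0],
  [0,0,0.014,0,0,0],
  [0,0,0.014,0,0,0],
])

```text
t: 17.35
position: [0.628, 0.0053, 0.0146]
ee_rot: [[-0.911, 0.412, 0.001], [0.412, 0.911, -0.0], [-0.001, 0.0, -1.0]]
contact_force: [-2.3, 0.9, 6.2]
opening: 0.581
grip_force: 33.3
```

Request:
step_arm([
  [0,0,0.002,0,0,0],
  [0,0,0.002,0,0,0],
  [0,0,0.002,0,0,0],
  [0,0,-0.1,0,0,0],
  [0,0,-0.35,0,0,0],
], fingers=1)

```text
t: 17.85
position: [0.624, 0.0055, 0.0631]
ee_rot: [[-0.911, 0.413, -0.008], [0.413, 0.911, 0.001], [0.008, -0.003, -1.0]]
contact_force: [0.4, 0.6, 1.1]
opening: 1.0
grip_force: 0.0
```

Request:
step_arm([
  [0,0,-0.3,0,0,0],
  [0,0,-0.45,0,0,0],
  [0,0,-0.45,0,0,0],
  [0,0,-0.45,0,0,0],
])

```text
t: 18.25
position: [0.6282, 0.0052, 0.1345]
ee_rot: [[-0.911, 0.412, 0.002], [0.412, 0.911, -0.0], [-0.002, 0.001, -1.0]]
contact_force: [-0.2, 0.0, -0.1]
opening: 0.997
grip_force: 0.0
```

Run:
```python
from h import *
s=bot.read_state(); p=s["position"]; a=psi(np.array(s["ee_rot"])); print(p,a,s["opening"])
b=np.array([.4515,-.171,.14,171.])
L=[np.array([*p,a])]
for k in range(1,3): L.append(L[0]+(b-L[0])*k/2)
for u,v in zip(L,L[1:]): go(*v,start=u)
```

```text
[0.62815428 0.00520377 0.13453762] 155.64297692095516 0.9969662183798665
shift [ 0.294 -0.778 -0.018] turn z -0.171 rows 3
shift [ 0.396 -0.732 -0.018] turn z -0.171 rows 3
```

Request:
step_arm([
  [0.074,-0.195,-0.01,0,0,-0.043],
  [0.147,-0.39,-0.02,0,0,-0.086],
  [0.22,-0.585,-0.02,0,0,-0.129],
  [0.294,-0.778,-0.018,0,0,-0.171],
])

```text
t: 18.65
position: [0.5368, -0.0831, 0.134]
ee_rot: [[-0.958, 0.285, -0.004], [0.285, 0.958, 0.001], [0.004, -0.0, -1.0]]
contact_force: [0.5, -0.6, 0.2]
opening: 0.997
grip_force: 0.0
```

Request:
step_arm([
  [0.1,-0.183,-0.01,0,0,-0.043],
  [0.2,-0.366,-0.02,0,0,-0.086],
  [0.3,-0.55,-0.02,0,0,-0.129],
  [0.396,-0.732,-0.018,0,0,-0.171],
  [0.396,-0.732,-0.018,0,0,-0.171],
])

```text
t: 19.15
position: [0.447, -0.1717, 0.1366]
ee_rot: [[-0.987, 0.159, -0.005], [0.159, 0.987, 0.002], [0.005, 0.001, -1.0]]
contact_force: [-0.1, 0.4, 0.1]
opening: 1.008
grip_force: 0.0
```

Request:
step_arm([
  [0,0,0,0,0,0],
  [0,0,0,0,0,0],
  [0,0,0,0,0,0],
])

```text
t: 19.45
position: [0.4513, -0.1703, 0.1382]
ee_rot: [[-0.988, 0.155, -0.0], [0.155, 0.988, 0.001], [0.001, 0.0, -1.0]]
contact_force: [-0.6, 0.2, -0.1]
opening: 1.0
grip_force: 0.0
```

Run:
```python
from h import *
I={c:eyes.read_camera(c) for c in P}
for c,q in(("top",(287,163)),("scene",(292,343))):
    m=near(hue(I[c],"red"),q,30); n,l,st,ce=cv2.connectedComponentsWithStats(m,connectivity=4)
    print(c,[(int(st[i,4]),*np.round(back(c,ce[i],.046)*1000,1)[:2].tolist()) for i in range(1,n) if st[i,4]>5])
c,uv="scene",(272,247)
m=near(hue(I[c],"blue"),uv,28); ys,xs=np.nonzero(m); w=np.array([back(c,(a,b),.058)[:2] for a,b in zip(xs,ys)])*1000
print("blue",w.mean(0).round(1),len(w),cv2.minAreaRect(w.astype(np.float32)))
print(bot.read_state()["position"]); go(.4515,-.171,.0245,171.)
```

```text
top [(313, 620.4, 2.7), (21, 647.8, 15.4), (21, 641.0, 0.5), (22, 634.8, -13.4), (21, 632.5, 21.2), (22, 626.4, 7.8), (21, 617.7, 28.2), (21, 619.3, -6.4), (21, 611.2, 14.8), (21, 604.7, -0.3)]
scene [(850, 638.1, 17.3)]
blue [ 452.  -169.8] 242 ((451.6166687011719, -169.8868408203125), (45.66365432739258, 49.76528549194336), 81.3077163696289)
[ 0.45139168 -0.17043519  0.13845191]
shift [-0.001 -0.004  0.76 ] turn z 0.002 rows 3
```

Red sits in its dock: caps centre (626,7.5) against a dock centre of (627,4.7). Grasping blue.

Request:
step_arm([
  [0,-0.003,0.2,0,0,0],
  [0,-0.003,0.45,0,0,0],
  [0,-0.003,0.65,0,0,0],
  [0,-0.003,0.75,0,0,0],
  [0,-0.003,0.76,0,0,0],
])

```text
t: 20.05
position: [0.449, -0.1699, 0.0223]
ee_rot: [[-0.988, 0.155, -0.005], [0.155, 0.988, 0.002], [0.005, 0.002, -1.0]]
contact_force: [-0.3, 0.9, 0.9]
opening: 0.997
grip_force: 0.0
```

Request:
step_arm([
  [0,0,0,0,0,0],
  [0,0,0,0,0,0],
  [0,0,0,0,0,0],
  [0,0,0,0,0,0],
  [0,0,0,0,0,0],
], fingers=0, newtons=30)

```text
t: 20.55
position: [0.4524, -0.1723, 0.0261]
ee_rot: [[-0.988, 0.156, 0.003], [0.156, 0.988, -0.002], [-0.003, -0.001, -1.0]]
contact_force: [0.2, 1.2, 6.1]
opening: 0.579
grip_force: 32.9
```

Request:
step_arm([
  [0,0,-0.02,0,0,0],
  [0,0,-0.06,0,0,0],
  [0,0,-0.2,0,0,0],
  [0,0,-0.45,0,0,0],
  [0,0,-0.7,0,0,0],
])

```text
t: 21.05
position: [0.4493, -0.1706, 0.1298]
ee_rot: [[-0.988, 0.156, -0.003], [0.156, 0.988, 0.002], [0.003, 0.001, -1.0]]
contact_force: [0.4, -1.0, -1.8]
opening: 0.578
grip_force: 31.9
```

Run:
```python
from h import *
s=bot.read_state(); p=s["position"]; a=psi(np.array(s["ee_rot"])); print(p,a,s["opening"],s["qpos"])
b=np.array([.4929,-.3955,.14,177.8])
L=[np.array([*p,a])]
for k in range(1,3): L.append(L[0]+(b-L[0])*k/2)
for u,v in zip(L,L[1:]): go(*v,start=u)
```

```text
[ 0.44926631 -0.17058873  0.12979437] 171.02900429565355 0.5782852934955022 [-2.85075400e+01  5.95169920e+00 -2.66285808e+01  5.76214160e+01
  3.48773551e-03 -1.95364338e+01]
shift [-0.261 -0.718 -0.034] turn z -0.075 rows 3
shift [-0.218 -0.732 -0.034] turn z -0.075 rows 3
```

Request:
step_arm([
  [-0.065,-0.18,-0.03,0,0,-0.018],
  [-0.13,-0.36,-0.034,0,0,-0.037],
  [-0.195,-0.54,-0.034,0,0,-0.056],
  [-0.261,-0.718,-0.034,0,0,-0.075],
])

```text
t: 21.45
position: [0.4723, -0.2845, 0.1348]
ee_rot: [[-0.995, 0.097, -0.001], [0.097, 0.995, 0.001], [0.001, 0.001, -1.0]]
contact_force: [0.2, 0.5, -2.2]
opening: 0.579
grip_force: 32.0
```

Request:
step_arm([
  [-0.055,-0.183,0,0,0,-0.018],
  [-0.11,-0.366,-0.01,0,0,-0.037],
  [-0.165,-0.55,-0.02,0,0,-0.056],
  [-0.218,-0.732,-0.034,0,0,-0.075],
  [-0.218,-0.732,-0.034,0,0,-0.075],
])

```text
t: 21.95
position: [0.4952, -0.4001, 0.14]
ee_rot: [[-0.999, 0.041, 0.001], [0.041, 0.999, -0.003], [-0.001, -0.003, -1.0]]
contact_force: [0.0, -0.1, -1.3]
opening: 0.58
grip_force: 32.1
```

Request:
step_arm([
  [0,0,0,0,0,0],
  [0,0,0,0,0,0],
  [0,0,0,0,0,0],
])

```text
t: 22.25
position: [0.494, -0.395, 0.1394]
ee_rot: [[-0.999, 0.038, -0.001], [0.038, 0.999, 0.001], [0.001, 0.001, -1.0]]
contact_force: [0.2, -0.0, -1.9]
opening: 0.577
grip_force: 32.1
```

Run:
```python
from h import *
I={c:eyes.read_camera(c) for c in P}
s=bot.read_state(); print(s["position"]); go(.4935,-.3955,.018,177.8)
im=I["top"]; r=im[160:270,200:480]; print(r.shape)
for c in I: cv2.imwrite(f"pics/now_{c}.png",I[c][:,:,::-1])
# carrier now bare: dark mask
for c,uv in(("top",(355,220)),("scene",(263,256))):
    k=fill(near((I[c].max(2)<45)|(hue(I[c],"green")>0),uv,45)); print(c,k.sum())
    v=cv2.resize(np.hstack([I[c][uv[1]-50:uv[1]+50,uv[0]-50:uv[0]+50],np.repeat(k[uv[1]-50:uv[1]+50,uv[0]-50:uv[0]+50,None]*255,3,2)]),None,fx=3,fy=3)
    cv2.imwrite(f"pics/v_{c}.png",v[:,:,::-1])
cv2.imwrite("pics/v.png",np.vstack([cv2.imread("pics/v_top.png"),cv2.imread("pics/v_scene.png")]))
```

```text
[ 0.49431494 -0.39535169  0.13971825]
shift [ 0.005 -0.001  0.811] turn z 0.001 rows 3
(110, 280, 3)
top 1462
scene 1640
```

View pics/v.png

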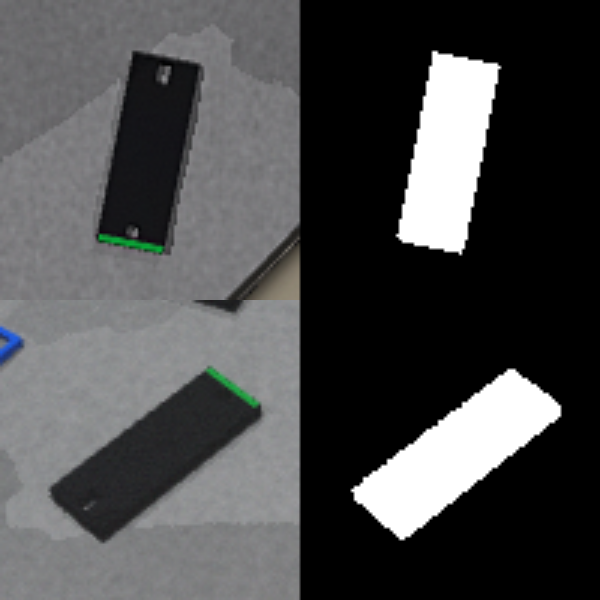

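The bare carrier stands at top (355,220): round hole at the green end, slot at the far end, about 172×60 mm, so it is the middle size. Setting blue down.

Request:
step_arm([
  [0.005,0,0.25,0,0,0],
  [0.005,0,0.5,0,0,0],
  [0.005,0,0.7,0,0,0],
  [0.005,0,0.79,0,0,0],
  [0.005,0,0.81,0,0,0],
])

```text
t: 22.85
position: [0.4926, -0.3948, 0.0164]
ee_rot: [[-0.999, 0.038, -0.003], [0.038, 0.999, 0.003], [0.003, 0.003, -1.0]]
contact_force: [0.3, -0.3, -1.6]
opening: 0.574
grip_force: 32.0
```

Request:
step_arm([
  [0,0,0.007,0,0,0],
  [0,0,0.014,0,0,0],
  [0,0,0.02,0,0,0],
  [0,0,0.02,0,0,0],
  [0,0,0.02,0,0,0],
])

```text
t: 23.35
position: [0.4942, -0.3968, 0.0161]
ee_rot: [[-0.999, 0.039, 0.001], [0.039, 0.999, -0.001], [-0.001, -0.001, -1.0]]
contact_force: [0.2, 0.3, -2.6]
opening: 0.573
grip_force: 32.1
```

Request:
step_arm([
  [0,0,0.007,0,0,0],
  [0,0,0.014,0,0,0],
  [0,0,0.014,0,0,0],
])

```text
t: 23.65
position: [0.494, -0.3966, 0.0142]
ee_rot: [[-0.999, 0.039, 0.0], [0.039, 0.999, -0.001], [-0.0, -0.0, -1.0]]
contact_force: [-2.5, 1.4, 4.7]
opening: 0.578
grip_force: 32.8
```

Run:
```python
from h import *
I={c:cv2.imread(f"pics/now_{c}.png")[:,:,::-1].copy() for c in P}
C=box(-.014,.158,-.03,.03,0,.016); M={}
for c,uv in(("top",(355,220)),("scene",(263,256))): M[c]=fill(near((I[c].max(2)<45)|(hue(I[c],"green")>0),uv,45))
b=fit(M,C,[.413,-.168,-.18]); out=[b]+[fit({c:M[c]},C,b[0]) for c in M]
for o in out: print("carrier",np.round(o[0]*[1000,1000,57.3],1),round(o[1],1), "mid",np.round(place(np.array([[.072,0,0]]),o[0])[0]*1000,1))
B=box(-.024,.168,-.042,.042,0,.010); M={}
for c,uv,r in(("top",(226,213),48),("scene",(390,335),62)):
    M[c]=fill(near((I[c].min(2)>135)|(hue(I[c],"green")>0),uv,r))
b=fit(M,B,[.425,.186,-.293]); out=[b]+[fit({c:M[c]},B,b[0]) for c in M]
for o in out: print("bed",np.round(o[0]*[1000,1000,57.3],1),round(o[1],1))
vs=[]
for c,uv in(("top",(226,213)),("scene",(390,335))):
    a=I[c][uv[1]-50:uv[1]+50,uv[0]-50:uv[0]+50]; vs.append(np.hstack([a,np.repeat(M[c][uv[1]-50:uv[1]+50,uv[0]-50:uv[0]+50,None]*255,3,2)]))
cv2.imwrite("pics/w.png",cv2.resize(np.vstack(vs),None,fx=3,fy=3,interpolation=cv2.INTER_CUBIC)[:,:,::-1])
```

```text
carrier [ 410.  -166.7   -9.9] 159.4 mid [ 481. -179.    0.]
carrier [ 410.6 -166.5   -9.8] 49.6 mid [ 481.6 -178.7    0. ]
carrier [ 408.8 -168.2   -9.2] 98.7 mid [ 479.9 -179.7    0. ]
bed [426.7 185.  -16.4] 3158.4
bed [426.6 186.8 -16.9] 103.8
bed [457.3 174.  -15.1] 2842.9
```

View pics/w.png

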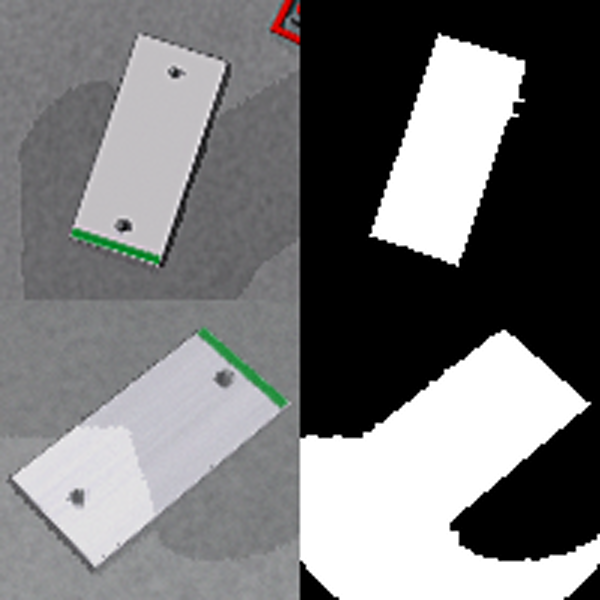

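Blue is touching down. I'll release and rise, then refit the bed using its top face only, since its dark sides aren't in the mask.

Request:
step_arm([
  [0,0,0.002,0,0,0],
  [0,0,0.002,0,0,0],
  [0,0,0.002,0,0,0],
  [0,0,-0.1,0,0,0],
  [0,0,-0.35,0,0,0],
], fingers=1)

```text
t: 24.15
position: [0.4912, -0.3939, 0.0631]
ee_rot: [[-0.999, 0.039, -0.006], [0.039, 0.999, 0.006], [0.006, 0.006, -1.0]]
contact_force: [-0.0, -0.5, -0.4]
opening: 1.0
grip_force: 0.0
```

Request:
step_arm([
  [0,0,-0.3,0,0,0],
  [0,0,-0.45,0,0,0],
  [0,0,-0.45,0,0,0],
  [0,0,-0.45,0,0,0],
])

```text
t: 24.55
position: [0.4942, -0.3968, 0.1346]
ee_rot: [[-0.999, 0.039, 0.002], [0.039, 0.999, -0.002], [-0.002, -0.001, -1.0]]
contact_force: [0.2, 0.3, -1.3]
opening: 0.995
grip_force: 0.0
```

Run:
```python
from h import *
B=box(-.024,.168,-.042,.042,.010,.010)
for tag in("a","now"):
    I={c:cv2.imread(f"pics/{tag}_{c}.png")[:,:,::-1].copy() for c in P}; M={}
    for c,uv,r,th in(("top",(226,213),52,145 if tag=="now" else 165),("scene",(390,335),66,172)):
        m=near((I[c].min(2)>th)|(hue(I[c],"green")>0),uv,r); m=cv2.morphologyEx(m,cv2.MORPH_OPEN,np.ones((2,2),np.uint8)); M[c]=fill(m)
    for c in M:
        o=fit({c:M[c]},B,[.425,.186,-.293]); print(tag,c,"bed",np.round(o[0]*[1000,1000,57.3],1),round(o[1],1),M[c].sum())
        for x in(0,.144):
            P0=place(np.array([[x,0,.017]]),o[0])[0]; u=proj(c,P0)[0]
            g=I[c].mean(2); yy,xx=np.mgrid[-5:6,-5:6]+np.round(u[::-1]).astype(int)[:,None,None]
            w=np.median(g[yy,xx])-25-g[yy,xx]; w=np.clip(w,0,None)
            cc=(np.array([(w*xx).sum(),(w*yy).sum()])/w.sum()); e=(back(c,cc,.017)-P0)[:2]*1000
            print("  pin",x,np.round(u,1),np.round(cc,1),"offset mm",np.round(e,1),"at",np.round(back(c,cc,.017)[:2]*1000,1))
s=bot.read_state(); p=s["position"]; a=psi(np.array(s["ee_rot"])); print(p,a)
b=np.array([.4812,-.179,.12,170.2])
L=[np.array([*p,a])]
for k in range(1,3): L.append(L[0]+(b-L[0])*k/2)
for u,v in zip(L,L[1:]): go(*v,start=u)
```

```text
a top bed [423.5 183.3 -16.7] 80.4 2205
  pin 0 [217.  238.5] [215.8 239.7] offset mm [-3.2  3. ] at [420.3 186.3]
  pin 0.144 [234.4 187.2] [234.1 186.9] offset mm [0.9 0.9] at [562.4 142.8]
a scene bed [425.8 188.4 -16.5] 144.5 3226
  pin 0 [415.7 311.1] [416.1 309.6] offset mm [-3.7 -1. ] at [422.1 187.3]
  pin 0.144 [366.8 351. ] [365.3 350.3] offset mm [ 0.3 -3.3] at [564.1 144.2]
now top bed [423.5 183.4 -16.7] 77.0 2210
  pin 0 [217.  238.5] [216.  239.6] offset mm [-2.9  2.5] at [420.6 185.9]
  pin 0.144 [234.3 187.2] [234.1 186.9] offset mm [0.9 0.7] at [562.4 142.8]
now scene bed [425.5 188.6 -16.5] 146.9 3226
  pin 0 [415.9 311. ] [416.1 309.4] offset mm [-4.  -1.4] at [421.5 187.2]
  pin 0.144 [366.9 351. ] [365.3 350.3] offset mm [ 0.5 -3.6] at [564.1 144.2]
[ 0.49423339 -0.39680931  0.13457261] 177.78092030436179
shift [0.072 0.724 0.049] turn z 0.084 rows 3
shift [0.119 0.717 0.049] turn z 0.084 rows 3
```

Request:
step_arm([
  [0.018,0.18,0.01,0,0,0.02],
  [0.036,0.36,0.02,0,0,0.04],
  [0.054,0.54,0.03,0,0,0.06],
  [0.072,0.724,0.049,0,0,0.084],
])

```text
t: 24.95
position: [0.4857, -0.2856, 0.1239]
ee_rot: [[-0.994, 0.106, -0.003], [0.106, 0.994, 0.002], [0.003, 0.002, -1.0]]
contact_force: [-0.4, -0.2, 0.1]
opening: 1.0
grip_force: 0.0
```

Request:
step_arm([
  [0.03,0.18,0.01,0,0,0.02],
  [0.06,0.36,0.02,0,0,0.04],
  [0.09,0.54,0.03,0,0,0.06],
  [0.119,0.717,0.049,0,0,0.084],
  [0.119,0.717,0.049,0,0,0.084],
])

```text
t: 25.45
position: [0.4776, -0.1747, 0.116]
ee_rot: [[-0.986, 0.167, -0.006], [0.167, 0.986, 0.004], [0.007, 0.003, -1.0]]
contact_force: [-0.8, -1.0, -0.3]
opening: 1.0
grip_force: 0.0
```

Request:
step_arm([
  [0,0,0,0,0,0],
  [0,0,0,0,0,0],
  [0,0,0,0,0,0],
])

```text
t: 25.75
position: [0.4808, -0.1795, 0.1183]
ee_rot: [[-0.985, 0.171, -0.0], [0.171, 0.985, -0.0], [0.0, -0.0, -1.0]]
contact_force: [-0.5, -0.8, -0.7]
opening: 1.0
grip_force: 0.0
```

Run:
```python
from h import *
I={c:eyes.read_camera(c) for c in P}
print(bot.read_state()["position"]); go(.4812,-.179,.03,170.1)
for c,q in(("top",(435,218)),("scene",(195,223))):
    m=near(hue(I[c],"blue"),q,25); n,l,st,ce=cv2.connectedComponentsWithStats(m,connectivity=4)
    print(c,[(int(st[i,4]),*np.round(back(c,ce[i],.046)*1000,1)[:2].tolist()) for i in range(1,n) if st[i,4]>5])
bed=[.4247,.1846,np.radians(-16.65)]
for c in P:
    g=I[c].astype(float).mean(2); g[hue(I[c],"green")>0]=255
    for x in(0,.144):
        u=proj(c,place(np.array([[x,0,.017]]),bed)[0])[0]; yy,xx=np.mgrid[-4:5,-4:5]+np.round(u[::-1]).astype(int)[:,None,None]
        G=g[yy,xx]; w=np.clip(np.median(G)-20-G,0,None); cc=np.array([(w*xx).sum(),(w*yy).sum()])/w.sum(); print(c,x,np.round(back(c,cc,.017)[:2]*1000,1))
        if x==0: print(G.astype(int))
```

```text
[ 0.48086008 -0.17945984  0.11849207]
shift [-0.002  0.003  0.59 ] turn z 0.001 rows 2
top [(313, 491.9, -386.9), (19, 510.6, -381.2), (17, 509.2, -396.4), (20, 509.0, -411.8), (21, 493.8, -380.5), (21, 493.2, -395.5), (19, 493.2, -411.3), (20, 477.2, -379.8), (21, 477.0, -395.4), (20, 475.9, -410.8)]
scene [(75, 476.6, -391.9), (137, 501.6, -394.2), (264, 525.3, -348.0)]
scene 0 [426.3 185.1]
[[204 198 201 203 202 199 164 129 255]
 [202 204 201 201 195 192 201 202 128]
 [204 203 194 195 151 147 172 195 199]
 [201 199 125  96  89 138 144 119 194]
 [197 191 110  77  92 113 128 144 183]
 [198 137  94  83  93 109 116 162 186]
 [204 203 119  87  94 105 114 159 194]
 [202 202 201 132 103 106 151 194 197]
 [201 200 200 202 177 172 200 199 201]]
scene 0.144 [564.  143.9]
top 0 [425.3 183.6]
[[201 201 203 204 204 203 201 201 201]
 [202 205 211 214 216 212 207 202 202]
 [204 212 140 103 109 125 216 207 202]
 [207 179 119 102  37  63 122 210 203]
 [209 133 119 110  27  37  95 214 204]
 [205 198  89  38   7  66  87 211 204]
 [204 204 196 135 199 205 199 208 202]
 [206 206 201 195 209 208 205 203 200]
 [220 215 209 208 205 203 202 202 201]]
top 0.144 [562.3 142.4]
```

Request:
step_arm([
  [0,0.003,0.2,0,0,0],
  [0,0.003,0.4,0,0,0],
  [0,0.003,0.55,0,0,0],
  [0,0.003,0.65,0,0,0],
  [0,0.003,0.7,0,0,0],
])

```text
t: 26.35
position: [0.4797, -0.1781, 0.0119]
ee_rot: [[-0.985, 0.171, -0.002], [0.171, 0.985, 0.001], [0.003, 0.001, -1.0]]
contact_force: [-0.8, 0.2, 0.3]
opening: 1.0
grip_force: 0.0
```

Request:
step_arm([
  [0,0,0.02,0,0,0],
  [0,0,0.04,0,0,0],
  [0,0,0.06,0,0,0],
  [0,0,0.075,0,0,0],
  [0,0,0.075,0,0,0],
])

```text
t: 26.85
position: [0.4809, -0.1782, 0.0024]
ee_rot: [[-0.985, 0.17, 0.0], [0.17, 0.985, -0.0], [-0.0, -0.0, -1.0]]
contact_force: [0.7, 0.1, -0.6]
opening: 0.998
grip_force: 0.0
```

Request:
step_arm([
  [0,0,0,0,0,0],
  [0,0,0,0,0,0],
  [0,0,0,0,0,0],
  [0,0,0,0,0,0],
  [0,0,0,0,0,0],
], fingers=0, newtons=50)

```text
t: 27.35
position: [0.4812, -0.1786, 0.0031]
ee_rot: [[-0.985, 0.17, 0.001], [0.17, 0.985, -0.001], [-0.001, -0.001, -1.0]]
contact_force: [-1.5, -1.0, 5.1]
opening: 0.686
grip_force: 54.2
```

Request:
step_arm([
  [0,0,-0.02,0,0,0],
  [0,0,-0.06,0,0,0],
  [0,0,-0.12,0,0,0],
  [0,0,-0.2,0,0,0],
  [0,0,-0.3,0,0,0],
])

```text
t: 27.85
position: [0.4804, -0.178, 0.048]
ee_rot: [[-0.985, 0.17, -0.001], [0.17, 0.985, 0.0], [0.001, 0.0, -1.0]]
contact_force: [0.6, -0.3, -2.4]
opening: 0.681
grip_force: 54.1
```

Request:
step_arm([
  [0,0,-0.1,0,0,0],
  [0,0,-0.2,0,0,0],
  [0,0,-0.2,0,0,0],
  [0,0,-0.2,0,0,0],
])

```text
t: 28.25
position: [0.4812, -0.1784, 0.0779]
ee_rot: [[-0.985, 0.17, 0.001], [0.17, 0.985, -0.001], [-0.001, -0.0, -1.0]]
contact_force: [-0.6, -0.5, -2.3]
opening: 0.679
grip_force: 54.2
```

Run:
```python
from h import *
I={c:eyes.read_camera(c) for c in P}
cv2.imwrite("pics/x.png",np.hstack([cv2.resize(I[c][v-55:v+55,u-55:u+55],None,fx=3.6,fy=3.6) for c,u,v in(("top",355,220),("scene",263,240))])[:,:,::-1])
s=bot.read_state(); p=s["position"]; a=psi(np.array(s["ee_rot"])); print(p,a)
b=np.array([.4947,.1632,.08,163.33])
L=[np.array([*p,a])]
for k in range(1,4): L.append(L[0]+(b-L[0])*k/3)
for u,v in zip(L,L[1:]): go(*v,start=u)
```

```text
[ 0.48013796 -0.17784452  0.07669924] 170.2205244889809
shift [ 0.097  0.752 -0.007] turn z 0.051 rows 3
shift [ 0.127  0.748 -0.007] turn z 0.051 rows 3
shift [ 0.157  0.742 -0.007] turn z 0.051 rows 3
```

View pics/x.png

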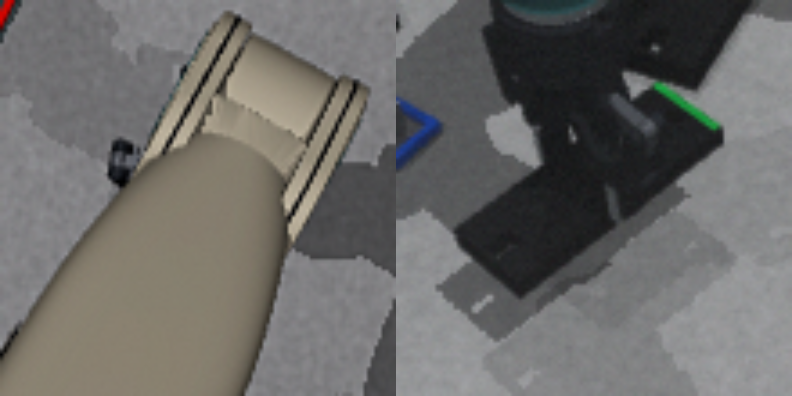

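The carrier is held level. Moving it over the bed.

Request:
step_arm([
  [0.024,0.188,0,0,0,0.013],
  [0.048,0.376,0,0,0,0.026],
  [0.072,0.564,0,0,0,0.039],
  [0.097,0.752,-0.007,0,0,0.051],
])

```text
t: 28.75
position: [0.4845, -0.0633, 0.0771]
ee_rot: [[-0.978, 0.21, -0.002], [0.21, 0.978, 0.001], [0.002, 0.0, -1.0]]
contact_force: [0.8, -0.6, -2.7]
opening: 0.683
grip_force: 54.3
```

Request:
step_arm([
  [0.032,0.187,0,0,0,0.013],
  [0.064,0.374,0,0,0,0.026],
  [0.096,0.561,0,0,0,0.039],
  [0.127,0.748,-0.007,0,0,0.051],
])

```text
t: 29.15
position: [0.4892, 0.0503, 0.0782]
ee_rot: [[-0.969, 0.249, -0.002], [0.249, 0.969, 0.0], [0.002, -0.001, -1.0]]
contact_force: [-0.1, 0.7, -1.1]
opening: 0.679
grip_force: 54.3
```

Request:
step_arm([
  [0.04,0.2,0,0,0,0.013],
  [0.08,0.4,0,0,0,0.026],
  [0.12,0.58,0,0,0,0.039],
  [0.145,0.69,-0.007,0,0,0.051],
  [0.157,0.742,-0.007,0,0,0.051],
])

```text
t: 29.65
position: [0.4945, 0.1641, 0.0795]
ee_rot: [[-0.959, 0.285, -0.002], [0.285, 0.959, -0.0], [0.002, -0.001, -1.0]]
contact_force: [0.5, -0.6, -2.7]
opening: 0.681
grip_force: 54.4
```

Request:
step_arm([
  [0,0,0.08,0,0,0],
  [0,0,0.16,0,0,0],
  [0,0,0.22,0,0,0],
  [0,0,0.22,0,0,0],
  [0,0,0.22,0,0,0],
])

```text
t: 30.15
position: [0.4947, 0.1621, 0.0467]
ee_rot: [[-0.958, 0.288, -0.002], [0.288, 0.958, -0.0], [0.001, -0.001, -1.0]]
contact_force: [-0.7, -0.3, -1.0]
opening: 0.691
grip_force: 54.4
```

```bash
cat > look.py <<'E'
from h import *
import sys
I={c:eyes.read_camera(c) for c in P}
s=bot.read_state(); p=s["position"]; a=psi(np.array(s["ee_rot"])); print(p,a)
cv2.imwrite(sys.argv[1],np.hstack([cv2.resize(I[c][v-50:v+50,u-50:u+50],None,fx=4,fy=4) for c,u,v in(("top",222,215),("scene",390,320))])[:,:,::-1])
E
python3 look.py pics/y1.png; python3 -c "
from h import *
go(.4947,.1632,.04,163.33)"
```

```text
[0.49567796 0.16248672 0.04765108] 163.29810256850038
shift [0.008 0.003 0.051] turn z -0.001 rows 1
```

View pics/y1.png

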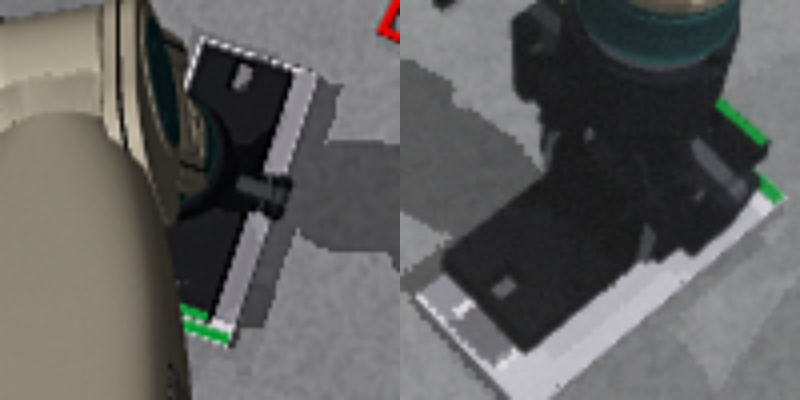

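```bash
cat > cf.py <<'E'
from h import *
def carrier_fit(I,q0,z,dark=60):
    C=box(-.014,.158,-.03,.03,0,.016); Rg=box(.112,.175,-.047,.047,0,.016); out={}
    for c in I:
        W=sil(c,Rg,q0,z)>.5
        m=((I[c].max(2)<dark)).astype(np.uint8)
        h=m.copy(); cs,hi=cv2.findContours(m,cv2.RETR_CCOMP,cv2.CHAIN_APPROX_NONE)
        for k,cc in enumerate(cs):
            if hi[0][k][3]>=0 and cv2.contourArea(cc)<60: cv2.drawContours(h,[cc],-1,1,-1)
        f=lambda p:np.abs(sil(c,C,[p[0]/100,p[1]/100,q0[2]],z)-h)[W].sum()
        p0=np.array(q0[:2])*100
        r=minimize(f,p0,method="Nelder-Mead",options=dict(initial_simplex=p0+np.array([[-.3,-.3],[.6,0],[0,.6]]),xatol=.005,fatol=.05))
        out[c]=(r.x*10,r.fun,W.sum())
    return out
E
python3 - <<'E'
from cf import *
I={c:eyes.read_camera(c) for c in P}
s=bot.read_state(); p=s["position"]; a=np.radians(psi(np.array(s["ee_rot"]))-180); z=p[2]-.003
q=[p[0]-.072*np.cos(a),p[1]-.072*np.sin(a),a]; print("TCP",p,"predicted origin",np.round(np.array(q[:2])*1000,1),np.degrees(a))
for d in(50,65,80): print({c:(np.round(v[0],1).tolist(),round(v[1],1),int(v[2])) for c,v in carrier_fit(I,q,z,d).items()})
E
```

```text
TCP [0.49588922 0.16270312 0.04794866] predicted origin [426.9 183.4] -16.685345340164105
{'scene': ([425.2, 183.2], np.float64(34.9), 1668), 'top': ([424.8, 184.6], np.float64(92.5), 939)}
{'scene': ([425.1, 183.1], np.float64(21.3), 1668), 'top': ([425.5, 185.1], np.float64(107.8), 939)}
{'scene': ([426.2, 182.8], np.float64(20.4), 1668), 'top': ([426.7, 184.7], np.float64(119.0), 939)}
```

Request:
step_arm([
  [-0.003,0.003,0.04,0,0,0],
  [-0.003,0.003,0.08,0,0,0],
  [-0.003,0.003,0.12,0,0,0],
  [-0.003,0.003,0.12,0,0,0],
  [-0.003,0.003,0.12,0,0,0],
])

```text
t: 30.85
position: [0.4953, 0.1631, 0.0289]
ee_rot: [[-0.958, 0.287, -0.001], [0.287, 0.958, -0.0], [0.001, -0.001, -1.0]]
contact_force: [0.4, 0.8, -2.7]
opening: 0.683
grip_force: 54.4
```

Request:
step_arm([
  [0,0,0.01,0,0,0],
  [0,0,0.02,0,0,0],
  [0,0,0.03,0,0,0],
  [0,0,0.03,0,0,0],
  [0,0,0.03,0,0,0],
])

```text
t: 31.35
position: [0.4958, 0.1631, 0.0249]
ee_rot: [[-0.958, 0.287, -0.0], [0.287, 0.958, 0.0], [0.0, -0.0, -1.0]]
contact_force: [0.2, 0.3, -2.1]
opening: 0.685
grip_force: 54.4
```

Request:
step_arm([
  [0,0,0.008,0,0,0],
  [0,0,0.016,0,0,0],
  [0,0,0.016,0,0,0],
])

```text
t: 31.65
position: [0.4956, 0.1632, 0.0224]
ee_rot: [[-0.958, 0.287, -0.0], [0.287, 0.958, 0.0], [0.001, 0.0, -1.0]]
contact_force: [-0.3, 0.7, -2.0]
opening: 0.677
grip_force: 54.4
```

Request:
step_arm([
  [0,0,0.007,0,0,0],
  [0,0,0.014,0,0,0],
  [0,0,0.014,0,0,0],
])

```text
t: 31.95
position: [0.4955, 0.1634, 0.0204]
ee_rot: [[-0.958, 0.287, -0.001], [0.287, 0.958, 0.001], [0.001, 0.0, -1.0]]
contact_force: [-1.0, 0.7, -0.4]
opening: 0.687
grip_force: 54.6
```

Request:
step_arm([
  [0,0,0.007,0,0,0],
  [0,0,0.014,0,0,0],
  [0,0,0.014,0,0,0],
])

```text
t: 32.25
position: [0.4954, 0.1635, 0.0183]
ee_rot: [[-0.958, 0.287, -0.001], [0.287, 0.958, 0.001], [0.001, 0.001, -1.0]]
contact_force: [-3.5, 2.8, 1.6]
opening: 0.683
grip_force: 54.7
```

Request:
step_arm([
  [0,0,0.007,0,0,0],
  [0,0,0.014,0,0,0],
  [0,0,0.014,0,0,0],
])

```text
t: 32.55
position: [0.495, 0.1636, 0.0158]
ee_rot: [[-0.958, 0.287, -0.002], [0.287, 0.958, 0.001], [0.002, 0.001, -1.0]]
contact_force: [-3.3, 4.7, 1.2]
opening: 0.682
grip_force: 54.7
```

Request:
step_arm([
  [0.004,0.003,0.007,0,0,0],
  [0.004,0.003,0.012,0,0,0],
  [0.004,0.003,0.012,0,0,0],
])

```text
t: 32.85
position: [0.4948, 0.1638, 0.0141]
ee_rot: [[-0.958, 0.287, -0.001], [0.287, 0.958, 0.0], [0.001, -0.0, -1.0]]
contact_force: [-3.4, 3.9, 0.7]
opening: 0.684
grip_force: 54.7
```

Request:
step_arm([
  [0,0.001,0.007,0,0,0],
  [0,0.001,0.012,0,0,0],
  [0,0.001,0.012,0,0,0],
])

```text
t: 33.15
position: [0.4947, 0.1639, 0.0131]
ee_rot: [[-0.958, 0.287, -0.001], [0.287, 0.958, -0.0], [0.001, -0.0, -1.0]]
contact_force: [-6.3, 3.2, 7.0]
opening: 0.686
grip_force: 55.4
```

Request:
step_arm([
  [0,0,0.007,0,0,0],
  [0,0,0.012,0,0,0],
  [0,0,0.012,0,0,0],
])

```text
t: 33.45
position: [0.4947, 0.1639, 0.013]
ee_rot: [[-0.958, 0.287, -0.001], [0.287, 0.958, -0.0], [0.001, -0.001, -1.0]]
contact_force: [-10.6, 2.4, 20.9]
opening: 0.681
grip_force: 56.8
```

It seated at the predicted height (TCP 13 mm), with 21 N of push. Releasing and backing off.

Request:
step_arm([
  [0,0,-0.012,0,0,0],
  [0,0,-0.012,0,0,0],
])

```text
t: 33.65
position: [0.4948, 0.1639, 0.0131]
ee_rot: [[-0.958, 0.287, -0.001], [0.287, 0.958, -0.0], [0.001, -0.0, -1.0]]
contact_force: [-6.1, 3.9, 6.4]
opening: 0.683
grip_force: 55.3
```

Request:
step_arm([
  [0,0,0,0,0,0],
  [0,0,0,0,0,0],
  [0,0,0,0,0,0],
  [0,0,0,0,0,0],
  [0,0,-0.08,0,0,0],
], fingers=1)

```text
t: 34.15
position: [0.4941, 0.1633, 0.0236]
ee_rot: [[-0.958, 0.287, -0.003], [0.287, 0.958, -0.001], [0.003, -0.002, -1.0]]
contact_force: [0.1, -0.8, 0.3]
opening: 1.002
grip_force: 0.0
```

Request:
step_arm([
  [0,0,-0.2,0,0,0],
  [0,0,-0.4,0,0,0],
  [0,0,-0.6,0,0,0],
  [0,0,-0.8,0,0,0],
  [0,0,-0.9,0,0,0],
])

```text
t: 34.65
position: [0.4974, 0.1641, 0.1637]
ee_rot: [[-0.958, 0.287, 0.006], [0.287, 0.958, 0.001], [-0.005, 0.002, -1.0]]
contact_force: [1.3, -0.0, -0.2]
opening: 1.0
grip_force: 0.0
```

Request:
step_arm([
  [0,-0.3,0,0,0,0],
  [0,-0.6,0,0,0,0],
  [0,-0.8,0,0,0,0],
  [0,-1,0,0,0,0],
  [0,-1,0,0,0,0],
])

```text
t: 35.15
position: [0.4515, 0.0177, 0.1604]
ee_rot: [[-0.957, 0.291, 0.0], [0.291, 0.957, -0.001], [-0.001, -0.001, -1.0]]
contact_force: [0.5, 0.2, -0.3]
opening: 1.0
grip_force: 0.0
```

Request:
step_arm([
  [0,-0.3,0,0,0,0],
  [0,-0.6,0,0,0,0],
  [0,-0.8,0,0,0,0],
  [0,-1,0,0,0,0],
  [0,-1,0,0,0,0],
])

```text
t: 35.65
position: [0.4095, -0.1258, 0.1605]
ee_rot: [[-0.957, 0.291, 0.001], [0.291, 0.957, -0.002], [-0.002, -0.001, -1.0]]
contact_force: [-0.5, 1.4, 0.1]
opening: 0.999
grip_force: 0.0
```

Run:
```python
from h import *
I={c:eyes.read_camera(c) for c in P}
for c in I: cv2.imwrite(f"pics/end_{c}.png",I[c][:,:,::-1])
C=box(-.014,.158,-.03,.03,0,.016); M={}
for c,uv,r in(("top",(226,213),50),("scene",(390,335),62)):
    M[c]=fill(near((I[c].max(2)<60),uv,r))
    for z in(.010,.014):
        o=fit({c:M[c]},box(-.011,.158,-.03,.03,0,.016),[.4255,.184,-.291],z); print(c,z,np.round(o[0]*[1000,1000,57.3],1),round(o[1],1),M[c].sum())
t=I["top"][95:295,110:460]; s=I["scene"][150:420,150:550]
t=cv2.resize(t,(700,400)); 
cv2.imwrite("pics/z1.png",cv2.resize(I["scene"],(800,600))[:,:,::-1])
cv2.imwrite("pics/z2.png",np.vstack([np.hstack([cv2.resize(I[c][v-45:v+45,u-45:u+45],(390,390),interpolation=cv2.INTER_CUBIC) for c,u,v in(("top",226,213),("scene",390,335))]),cv2.resize(I["top"][100:265,100:480],(780,209*1))[:205]])[:595,:,::-1])
print(bot.read_state()["position"],bot.read_state()["t"])
```

```text
top 0.01 [425.7 184.8 -16.4] 87.4 1452
top 0.014 [427.1 183.3 -16.5] 96.7 1452
scene 0.01 [425.  185.  -17.1] 131.6 2275
scene 0.014 [426.7 185.1 -16.6] 148.1 2275
[ 0.409783   -0.12360655  0.16017053] 35.75
```

View pics/z2.png

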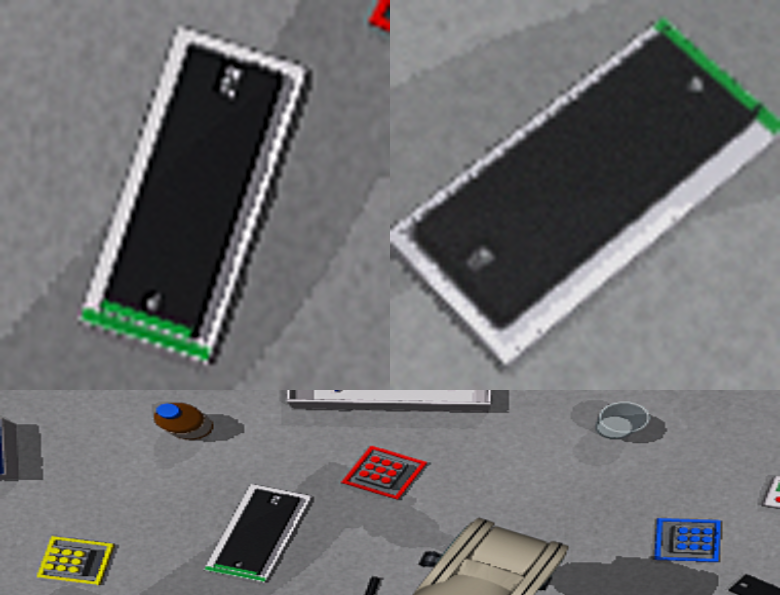

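All three racks sit in their matching docks, the bottle and beaker are standing, and the carrier is flat on the bed with the green ends together. Its height matches fully home (10 mm rise). Handing in.

```bash
python3 -c "
from cell import bot
print(bot.hand_in())"
```

```text
the job is handed in; nothing more can be done
None
```

The job is handed in at about 36 s of the 102 s allowed: all three racks are in their matching docks, and the carrier is on both pins, green end to green end. Its seating height reads fully home, though I did not press each end separately; the verdict was not shown.

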